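# Test a jukebox resistor with the momentary selector lever

## Robot

A 6-joint arm with a two-finger parallel gripper is mounted at the origin on the work surface. World frame = base frame: x ahead of the robot, y to its left, z up, the work surface at z = 0. Lengths are in m, angles in degrees, forces in N, time in s.
With the tool pointing down it reaches from about 0.375 to 0.9 m from the base axis. Payload 3.1 kg.
Tool frame: the origin (TCP) lies midway between the tips of the shut fingers; the grasp point (between the pads) lies 19 mm behind it; x points along the fingers, y is the direction in which the jaws open and shut, and the axes are right-handed (so a half turn about x gives the same grasp; the last joint's range is limited). The gripper opens to 87 mm and grips with 3 to 60 N. Pads are 19 mm wide; open, the fingers measure 117 mm over their backs; the gripper's body (75 mm by 190 mm) begins 51 mm behind the grasp point.
Start: joints at [-10.227, 30.224, 82.088, -0, 67.689, -10.227], TCP at [0.625, 0, 0.223] pointing down, gripper open.
Joint ranges: [-176.69, 176.69], [-43.24, 126.21], [12.49, 139.97], [-82, 262], [0, 151.66], [-163.58, 163.58]. Speed limits (degrees/s): [159.86, 159.86, 180, 180, 180, 180].

## Interface

Orientations are given as a 3x3 rotation matrix whose columns are the frame's x, y, z axes.
In Python, from rig import bot gives the robot as it stands.
- The arm moves only by the tool play_rows, never from a script. Its argument "motion" is a list of rows, each a list of 3 entries, a list of its own where there are three numbers: the shift along the tool's x, y, z in mm, then the turn, a rotation vector about the tool's x, y, z in degrees, then the opening, from 0 (shut) to 1 (fully open). A call has 1 to 8 rows; each row is the pose to reach, as a shift and turn from the pose commanded when the call began, along the tool's axes at that moment; what a row does not reach only later rows make up. A row lasts 1/10 s, in which the tool goes at most 50 mm and 8.59 degrees, less where a joint would pass 70% of its speed; a pose out of reach is approached as far as the arm can. A call with a gripper value outside its range is refused whole. The fingers move at their own pace and stop on an object; the grip force is fixed at half the most. Time passes only in rows, so rows that repeat a pose let the fingers close. It gives the time, the measured TCP pose, the force and the opening at its end, in the units of the state.
- bot.read_state(): the state, without advancing time (a new reading comes with each control period).
- bot.capture(name): name is "scene" or "side" or "wrist"; returns a dict with "img" (480x640x3 uint8, blue, green, red), "mtx" (3x3 intrinsics, pixels), "rvec" (rotation vector, rad) and "tvec" (3), from world to camera coordinates, as OpenCV has them. Camera axes: x right, y down, z forward; pixel columns grow to the right and rows downward; lengths in m; the calibration is good to about 2 mm. A picture is of the moment at which its call begins. There is no depth.
- bot.hand_in(): hands the job in, once; it reports no verdict.
The state is a dict: "time_s": time; "joint_positions": joint angles; "qvel": joint speeds; "tau": joint torques, N m; "position": TCP position; "tcp_rot": TCP orientation; "force": force on the tool from outside, world axes, zero at the start; "moment": the same for the moment, N m; "opening": opening from 0.0 (shut) to 1.0 (fully open).
Only numpy, scipy, OpenCV 4.12 (cv2) and the standard library are available. Lean on these libraries where they do the work, as an engineer would, in place of code of your own. Each camera call takes 0.05 s, during which the arm holds its last target.

## Task

Take the longer of the two grey ceramic resistors and lay it gently in the test rest, lying across both V forks and roughly centred along them, and let go of it. Then push the chrome lever on the console all the way over towards the side where the test rest stands, hold it there for a good second while the reading is taken, and release it so that it springs back upright by itself; never push it over to the other side. Leave the resistor in the rest, do not bump the magnifier that hangs over the console, and do not disturb the other things on the table.

Things in the scene. Friction and masses are not known exactly. Their poses are not given: they have to be found in the camera images.
- resistor_long: The resistor to test: grey ceramic tube of 16 mm diameter along its own y axis, 130 mm long overall, with a square steel collar (20 x 20 mm, 8 mm long) at each end; about 80 g. Origin at its centre. It lies on the table on its collars, centre 10 mm up, tube underside 2 mm up. Either end may point either way. 114 mm of tube are free between the collars.
- resistor_short: The other resistor, same make but only 90 mm long; origin at its centre, y along the tube. To be left alone. The two resistors may have swapped places.
- rest_cradle (a point): Where the centre of the long resistor lies when it is seated in the test rest, 50 mm above the table; its y axis is the direction of the tube then (either way round), x level across it, z up.
- rest: The fixed test rest, about 190 mm to the left or right of the console; origin on the table below the cradle, same axes. Black base 60 (x) x 100 (y) x 8 mm high with two brass V forks at y = +35 and -35 mm, each 6 mm thick along y; the V walls slope 45 degrees, their tops are 35 mm apart and reach 56 mm above the table.
- console: Fixed grey steel box 120 x 120 x 45 mm, propped so that its aluminium face leans 30 degrees towards the robot (its -x side). Origin on the table below its middle; x away from the robot, y left, z up; reaches 75 mm to -x, 65 mm to +x, 101 mm up at the back. The test rest is on its +y or its -y side, the transformer on the other.
- lever (a joint): Tilt of the chrome lever on the console, rad: 0 upright on the face (spring-centred), positive tilts its tip towards the console's +y, negative to -y, stops at +0.45 and -0.45. Spring of 0.55 N m/rad: about 3.5 N at the tip at the stop. Let go, it returns to 0 within about 0.3 s without swinging over.
- lever_tip (a point): Centre of the lever's ball, 18 mm in diameter, 73 mm from the pivot on a rod of 8 mm diameter. The lever is square to the console's face, so it leans 30 degrees from vertical towards the robot; at rest the ball is 44 mm to -x of the console's origin and 127 mm above the table. The tip swings about 32 mm sideways to each stop.
- magnifier: Fixed swing-arm magnifier of cream steel; origin on the table below its head's centre, axes parallel to the console's. Level round head (rim and clear lens) 110 mm in diameter, underside 242 mm up, over the console, near edge a few mm beyond the lever's ball: a vertical gripper cannot reach the lever; come from the robot's side, tilted 25 to 40 degrees. Post 171 mm to +x, its top 352 mm up.
- transformer: Fixed bystander: small dark transformer, 90 x 84 mm, 54 mm high (60 mm with terminals), on the console's other side; origin below its middle.
- spindle: Loose bystander: tiny brass record spindle standing on its 24 mm foot, 42 mm high, between the two resistors; origin below its middle.
- dial_lens: Loose bystander: orange glass dial lens, 52 mm in diameter, 14 mm high; origin below its middle.
- bobbin: Loose bystander: copper wire bobbin, 48 mm in diameter, 40 mm high; origin below its middle.
- driver: Loose bystander: screwdriver lying on the right-hand side of the table; origin at its middle.
- jar: Loose bystander: closed glass jar, 60 mm in diameter, 70 mm high; origin below its middle.
- foot: Loose bystander: black rubber cabinet foot, 44 mm in diameter, 22 mm high; origin below its middle.

How it is judged (in metres and radians):
On the way, in this order (a step that is already met when the one before it is completed fails the run):
1. the long resistor lies in both forks of the test rest, let go, the lever not yet pushed over (x of resistor_long in the frame of rest_cradle between -0.005 and 0.005 m and y of resistor_long in the frame of rest_cradle between -0.02 and 0.02 m and z of resistor_long in the frame of rest_cradle between -0.004 and 0.004 m and angle between the y axis of resistor_long and the y axis of rest_cradle, either way round below 0.1 rad and contact force between the fingers and resistor_long below 0.05 N and value of joint lever between -0.2 and 0.2 rad), for 0.3 s.
2. the lever is pushed over towards the test rest (0.36 rad or more) and held for 0.8 s, the resistor still in the rest (x of resistor_long in the frame of rest_cradle between -0.005 and 0.005 m and y of resistor_long in the frame of rest_cradle between -0.02 and 0.02 m and z of resistor_long in the frame of rest_cradle between -0.004 and 0.004 m and angle between the y axis of resistor_long and the y axis of rest_cradle, either way round below 0.1 rad and contact force between the fingers and resistor_long below 0.05 N and ((y of rest_cradle in the frame of console above 0 m and value of joint lever above 0.36 rad) or (y of rest_cradle in the frame of console below 0 m and value of joint lever below -0.36 rad))), for 0.8 s.
At the end, for the whole second after the job is handed in: The long resistor lies released and at rest in both forks (centre within 5 mm across, 20 mm along and 4 mm in height of the seated place, tube within 0.1 rad of the forks' line), and the lever has sprung back to within 0.06 rad of centre (x of resistor_long in the frame of rest_cradle between -0.005 and 0.005 m and y of resistor_long in the frame of rest_cradle between -0.02 and 0.02 m and z of resistor_long in the frame of rest_cradle between -0.004 and 0.004 m and angle between the y axis of resistor_long and the y axis of rest_cradle, either way round below 0.1 rad and contact force between the fingers and resistor_long below 0.05 N and linear speed of resistor_long below 0.02 m/s and value of joint lever between -0.06 and 0.06 rad); the robot touches nothing.
It fails at once if the lever is pushed over to the side away from the test rest (more than 0.2 rad) ((y of rest_cradle in the frame of console above 0 m and value of joint lever below -0.2 rad) or (y of rest_cradle in the frame of console below 0 m and value of joint lever above 0.2 rad)).
It fails at once if the magnifier is bumped (more than 4 N from the robot) (contact force between the arm and magnifier above 4 N).
It fails at once if the magnifier is bumped by the fingers (more than 4 N) (contact force between the fingers and magnifier above 4 N).
It fails at once if the long resistor is dropped or thrown into the rest (faster than 0.6 m/s within 60 mm of its place) (distance between resistor_long and rest_cradle below 0.06 m and linear speed of resistor_long above 0.6 m/s).
It fails at once if another thing on the table is moved by more than 20 mm (distance of any of resistor_short, spindle, dial_lens, bobbin, driver, jar, foot from where it was at the start of the episode above 0.02 m).
It also fails if it takes over 64 s, if anything falls off the work surface, if the arm or the gripper's body presses on something with over 40 N, if the wrist force passes 120 N, or if a joint passes its speed limit or range.

## Working session

There is one attempt and no reset: what is moved stays moved. The work goes in short steps, Python scripts to look and compute and a tool call to move; the robot and the scene stay as the last step left them, time stands still between calls to the robot, and variables do not carry over. Pictures are saved under pics/ and viewed, and the job is handed in when it is done.

Besides the shell and the picture viewer there is one more tool, called after ">>>" as name(argument=value, ...) on one line, values as JSON. play_rows: Moves the arm, as the interface text tells. Its arguments: {"type":"object","properties":{"motion":{"type":"array"}},"required":["motion"]}

```bash
mkdir -p pics; ls
python3 - <<'E'
from rig import bot
import cv2
for n in ("scene","side","wrist"):
    c=bot.capture(n); cv2.imwrite(f"pics/{n}0.png",c["img"])
    import numpy as np
    np.savez(f"{n}0.npz",**c)
    R=cv2.Rodrigues(np.array(c["rvec"],float))[0]
    print(n,(-R.T@np.array(c["tvec"]).ravel()).round(3),R[2].round(2),c["mtx"][0][0])
print(bot.read_state())
E
```

```text
pics
scene [ 1.297 -0.492  0.696] [-0.69  0.44 -0.57] 459.5699396573555
side [-0.024  0.934  0.861] [ 0.44 -0.71 -0.55] 585.8358091027942
wrist [0.625 0.069 0.384] [-0.   -0.25 -0.97] 338.70390409720255
{'time_s': 0.15, 'joint_positions': array([-1.02290890e+01,  3.02668420e+01,  8.21386481e+01, -8.87689896e-04,
        6.76885205e+01, -1.02289237e+01]), 'qvel': array([ 0.05000086, -0.17555755, -0.13392845,  0.11932557, -0.11613021,
        0.0101765 ]), 'tau': array([ 9.14956272e-04, -4.40429199e+01, -1.76841742e+01,  6.33679633e-02,
        5.52540855e-02, -1.06930895e-04]), 'position': array([6.24451181e-01, 1.04499257e-04, 2.21800091e-01]), 'tcp_rot': array([[-1.61726035e-03,  9.99998692e-01,  2.78519811e-06],
       [ 2.77274110e-04,  3.23362665e-06, -9.99999962e-01],
       [-9.99998654e-01, -1.61725952e-03, -2.77278977e-04]]), 'force': array([ 0.45226751, -0.64786034,  0.22522473]), 'moment': array([-0.00379442, -0.00025415,  0.02352925]), 'opening': 0.9996538992382125}
```

View pics/scene0.png

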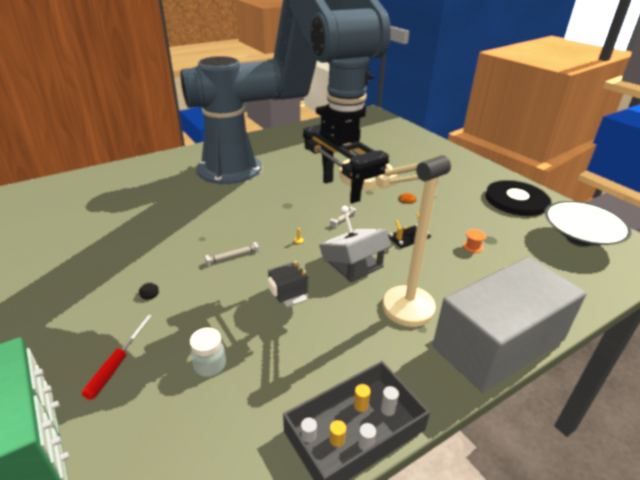

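View pics/side0.png

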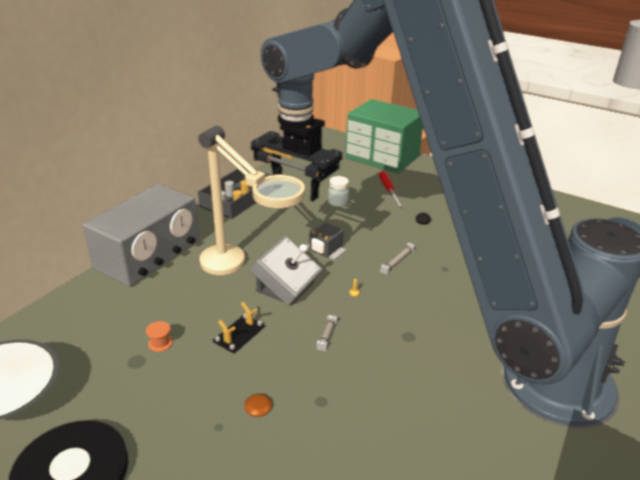

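View pics/wrist0.png

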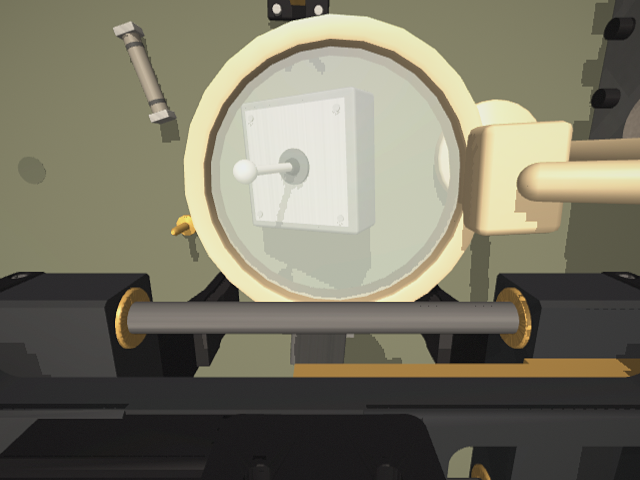

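```bash
cat > h.py <<'E'
import numpy as np, cv2
def load(n): return dict(np.load(n+".npz"))
def snap(n,tag):
    from rig import bot
    c=bot.capture(n); cv2.imwrite(f"pics/{n}{tag}.png",c["img"]); np.savez(f"{n}{tag}.npz",**c); return c
def cam(c):
    R=cv2.Rodrigues(np.array(c["rvec"],float).reshape(3,1))[0]; t=np.array(c["tvec"],float).ravel()
    return np.array(c["mtx"],float),R,t
def ray(c,p):
    K,R,t=cam(c); d=R.T@np.linalg.solve(K,[p[0],p[1],1.]); return -R.T@t,d/np.linalg.norm(d)
def plane(c,p,z):
    o,d=ray(c,p); return o+d*(z-o[2])/d[2]
def tri(c1,p1,c2,p2):
    o1,d1=ray(c1,p1);o2,d2=ray(c2,p2)
    A=np.c_[d1,-d2]; s=np.linalg.lstsq(A,o2-o1,rcond=None)[0]
    a=o1+d1*s[0];b=o2+d2*s[1]; return (a+b)/2,np.linalg.norm(a-b)
def proj(c,P):
    K,R,t=cam(c); q=K@(R@np.array(P,float)+t); return q[:2]/q[2]
def crop(c,x0,y0,x1,y1,s,name):
    cv2.imwrite("pics/"+name,cv2.resize(c["img"][y0:y1,x0:x1],None,fx=s,fy=s,interpolation=cv2.INTER_CUBIC))
E
python3 - <<'E'
from h import *
s=load("side0"); crop(s,200,220,360,340,5,"s1.png"); crop(s,340,200,440,280,7,"s2.png")
s=load("scene0"); crop(s,190,190,350,310,5,"c1.png"); crop(s,310,170,450,280,5,"c2.png")
E
```

```text
(no output)
```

View pics/s1.png

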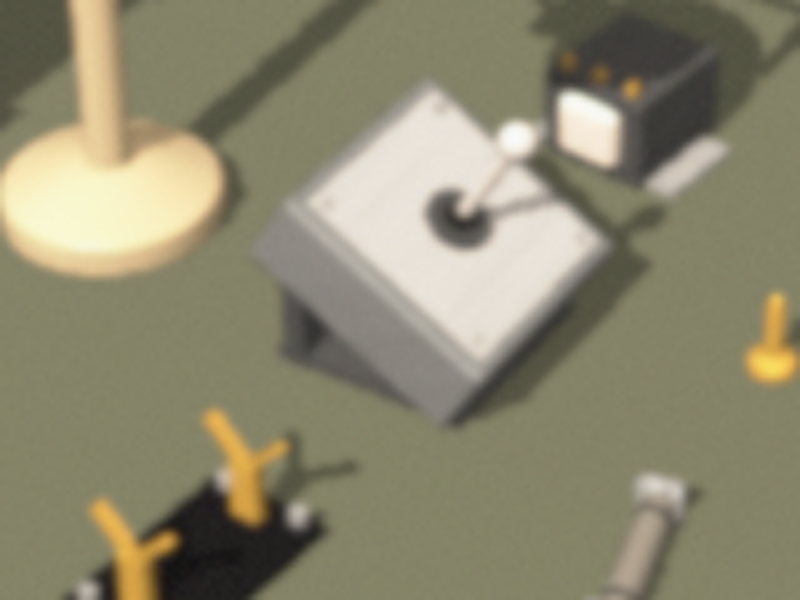

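View pics/s2.png

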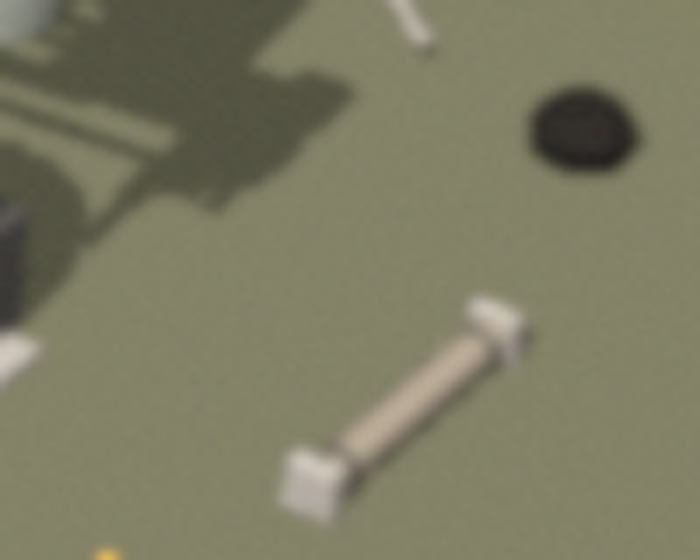

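View pics/c1.png

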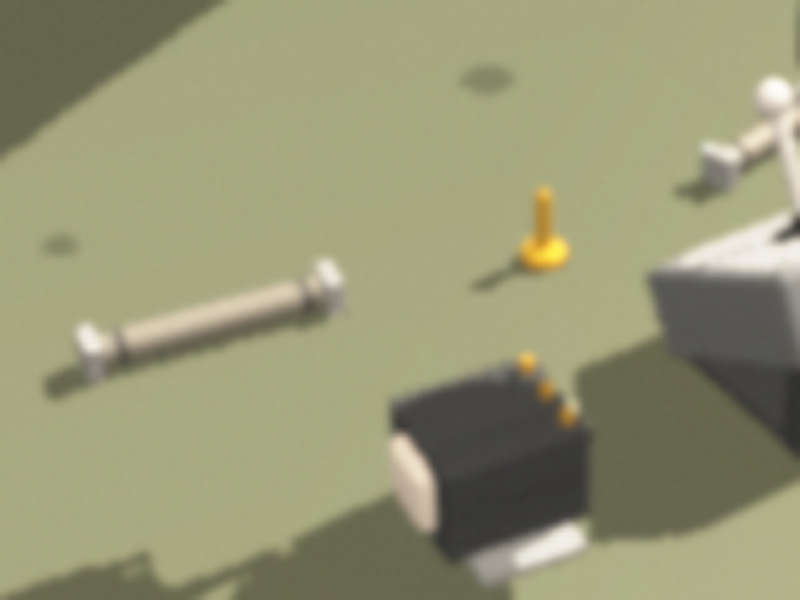

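View pics/c2.png

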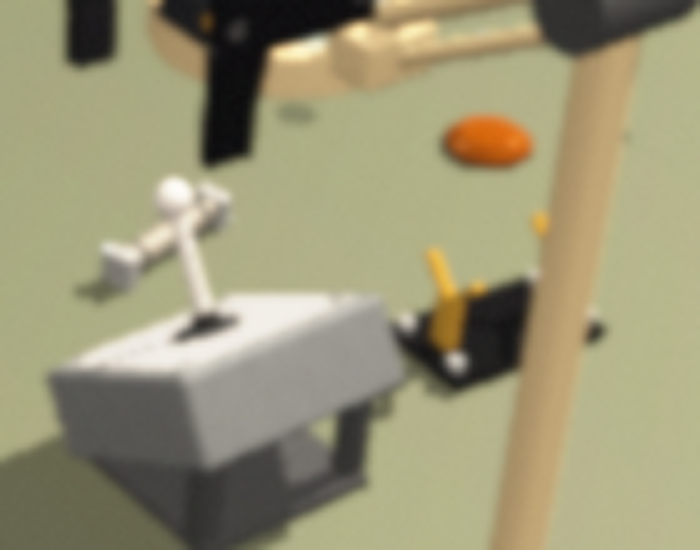

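Run:
```python
from h import *
S=load("side0");C=load("scene0")
f=lambda o,s,p:(o[0]+p[0]/s,o[1]+p[1]/s)
s1=lambda *p:f((200,220),5,p); s2=lambda *p:f((340,200),7,p); c1=lambda *p:f((190,190),5,p); c2=lambda *p:f((310,170),5,p)
def T(n,a,b): P,e=tri(S,a,C,b); print(n,(P*1e3).round(1),round(e*1e3,1)); return P
a=T("colA",s2(315,483),c1(332,287));b=T("colB",s2(497,325),c1(92,352))
print(np.linalg.norm(a-b),np.degrees(np.arctan2(*(a-b)[[1,0]])))
for p in [s2(315,483),s2(497,325)]: print("side z10",plane(S,p,.01)*1e3)
for p in [c1(332,287),c1(92,352)]: print("scene z10",plane(C,p,.01)*1e3)
T("ball",s1(516,138),c1(773,97))
T("f1 -x",s1(288,443),c2(435,252));T("f1 +x",s1(213,415),c2(475,290))
for p in [(213,415),(288,443),(100,508),(172,540)]: print("side fork z56",plane(S,s1(*p),.056)*1e3)
print("scene",plane(C,c2(435,252),.056)*1e3,plane(C,c2(475,290),.056)*1e3)
# console face corners
for p in [(425,88),(290,205),(480,372),(610,243)]: print(s1(*p))
T("spindle top",s1(777,298),c1(543,190))
```

```text
colA [ 446.7 -120.2    9.5] 7.0
colB [ 435.4 -242.1   10.9] 7.8
0.12234486104699396 84.69329026874753
side z10 [ 445.02776582 -123.69402889   10.        ]
side z10 [ 434.63742393 -248.48200338   10.        ]
scene z10 [ 451.44699745 -119.15910458   10.        ]
scene z10 [ 439.11998851 -240.11953094   10.        ]
ball [566.6  57.1 127.5] 4.8
f1 -x [581.4 210.4  53.7] 11.7
f1 +x [618.4 209.3  51.3] 5.2
side fork z56 [612.8241216  211.69127864  56.        ]
side fork z56 [575.70203749 208.15141302  56.        ]
side fork z56 [613.74269233 282.6991756   56.        ]
side fork z56 [577.57654325 281.02272882  56.        ]
scene [588.69528763 211.39531958  56.        ] [625.22405874 205.95412681  56.        ]
(285.0, 237.6)
(258.0, 261.0)
(296.0, 294.4)
(322.0, 268.6)
spindle top [466.9  -9.1  40. ] 5.1
```

>>> play_rows(motion=[[[0,0,40],[0,0,0],1],[[0,-20,80],[0,0,0],1],[[0,-55,115],[0,0,0],1],[[0,-95,145],[0,0,0],1],[[0,-135,170],[0,0,0],1],[[0,-170,183],[0,0,0],1],[[0,-182,183],[0,0,0],1],[[0,-182,183],[0,0,0],1]])

```text
time_s: 0.95
position: [0.4416, -0.1827, 0.2225]
tcp_rot: [[-0.001, 1.0, -0.002], [0.001, -0.002, -1.0], [-1.0, -0.001, -0.001]]
force: [1.1, -1.0, -0.1]
opening: 1.001
```

Run:
```python
from h import *
from rig import bot
for n in("wrist","side","scene"): snap(n,"1")
s=bot.read_state(); print(s["position"],s["time_s"],s["tcp_rot"].round(3))
```

```text
[ 0.4446263  -0.18293202  0.22281736] 1.1 [[ 0.002  1.     0.001]
 [-0.001  0.001 -1.   ]
 [-1.     0.002  0.001]]
```

View pics/wrist1.png

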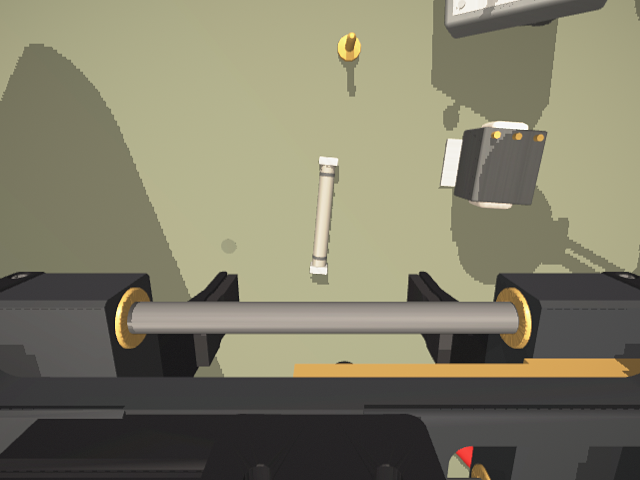

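View pics/side1.png

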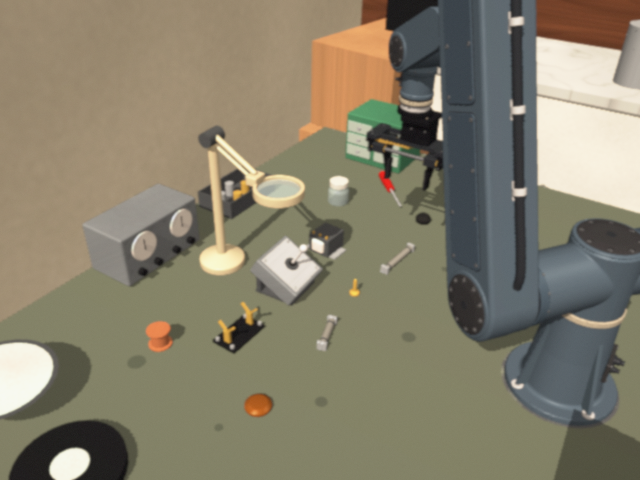

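Run:
```python
from h import *
W=load("wrist1")
for p in [(328,163),(319,268)]: print((plane(W,p,.015)*1e3).round(1))
crop(W,290,140,360,290,5,"w1.png")
hsv=cv2.cvtColor(W["img"],cv2.COLOR_BGR2HSV)
print(hsv[210,322],hsv[160,328],hsv[210,280],hsv[230,335])
m=((hsv[...,1]<60)&(hsv[...,2]>120)).astype(np.uint8); m[:, :290]=0;m[:,360:]=0;m[:140]=0;m[285:]=0
k,l,st,ce=cv2.connectedComponentsWithStats(m)
i=1+st[1:,4].argmax(); ys,xs=np.where(l==i); print(st[i])
r=cv2.minAreaRect(np.c_[xs,ys].astype(np.float32)); b=cv2.boxPoints(r); print(r)
for y in (180,200,220,240,250):
    x=xs[ys==y]; print(y,x.min(),x.max(),(plane(W,(x.mean()+0.,y),.012)*1e3).round(1))
```

```text
[ 447.8 -125.5   15. ]
[ 437.7 -243.6   15. ]
[ 21  31 238] [ 23   8 243] [ 29  53 182] [ 28  54 183]
[  290   140    70   145 10026]
((324.5, 212.0), (144.0, 69.0), 90.0)
180 290 359 [ 444.1 -143.6   12. ]
200 290 359 [ 444.1 -165.4   12. ]
220 290 359 [ 444.1 -187.9   12. ]
240 290 359 [ 444.1 -211.    12. ]
250 290 359 [ 443.9 -222.9   12. ]
```

View pics/w1.png

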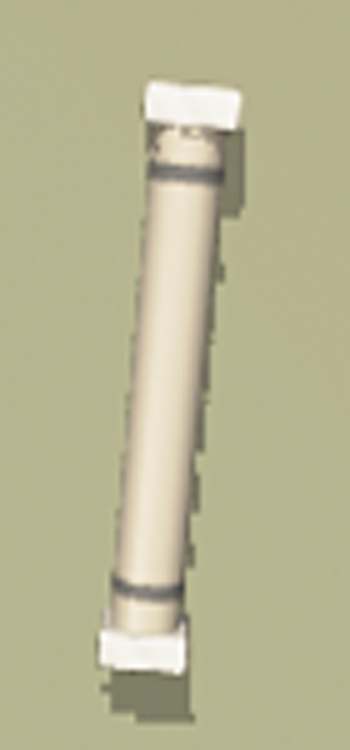

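Run:
```python
from h import *
W=load("wrist1")
a=plane(W,(290+190/5,140+130/5),.018);b=plane(W,(290+149/5,140+626/5),.018)
a2=plane(W,(290+190/5,140+130/5),.012);b2=plane(W,(290+149/5,140+626/5),.012)
print(a,b,np.linalg.norm(a-b),(a+b)/2,np.degrees(np.arctan2(*(a-b)[[1,0]])),(a2+b2)/2)
```

```text
[ 0.44774963 -0.12852979  0.018     ] [ 0.43864905 -0.23919871  0.018     ] 0.11104247495643071 [ 0.44319934 -0.18386425  0.018     ] 85.29900303974942 [ 0.44321283 -0.18500117  0.012     ]
```

>>> play_rows(motion=[[[45,0,0],[2.5,0,0],1],[[90,0,1],[4.7,0,0],1],[[135,0,1],[4.7,0,0],1],[[175,0,1],[4.7,0,0],1],[[175,0,1],[4.7,0,0],1],[[175,0,1],[4.7,0,0],1]])

```text
time_s: 1.7
position: [0.4438, -0.1835, 0.0471]
tcp_rot: [[-0.001, 0.997, -0.081], [0.001, -0.081, -0.997], [-1.0, -0.001, -0.001]]
force: [0.1, -0.1, -0.4]
opening: 1.002
```

Run:
```python
from h import *
from rig import bot
snap("wrist","2");snap("scene","2")
for i in range(3):
  s=bot.read_state(); print(s["position"],s["time_s"],s["tcp_rot"].round(3).tolist(),s["force"])
  bot.capture("side")
crop(load("scene2"),170,170,330,290,5,"c3.png")
```

```text
[ 0.44493654 -0.18462923  0.04931257] 1.8 [[0.004, 0.997, -0.081], [-0.003, -0.081, -0.997], [-1.0, 0.004, 0.002]] [ 0.21797582 -0.10620216 -0.32227503]
[ 0.44493632 -0.1848029   0.04973547] 1.85 [[0.004, 0.997, -0.081], [-0.003, -0.081, -0.997], [-1.0, 0.005, 0.003]] [ 0.35273256 -0.09376887  0.12982662]
[ 0.44477943 -0.18484586  0.04987237] 1.9 [[0.004, 0.997, -0.081], [-0.003, -0.081, -0.997], [-1.0, 0.005, 0.003]] [ 0.33429896 -0.09324788 -0.73546688]
```

View pics/wrist2.png

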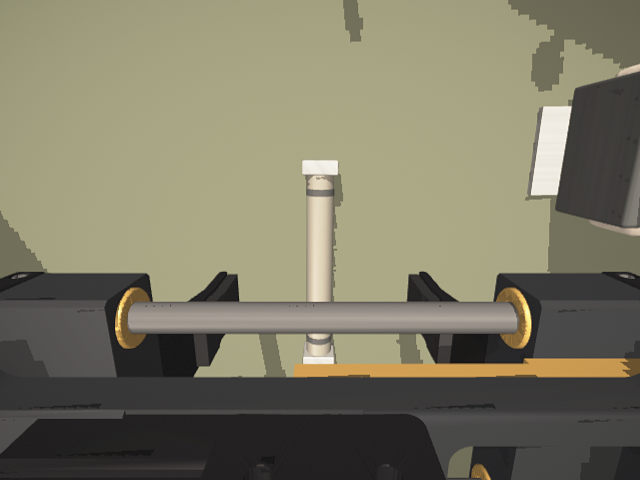

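View pics/c3.png

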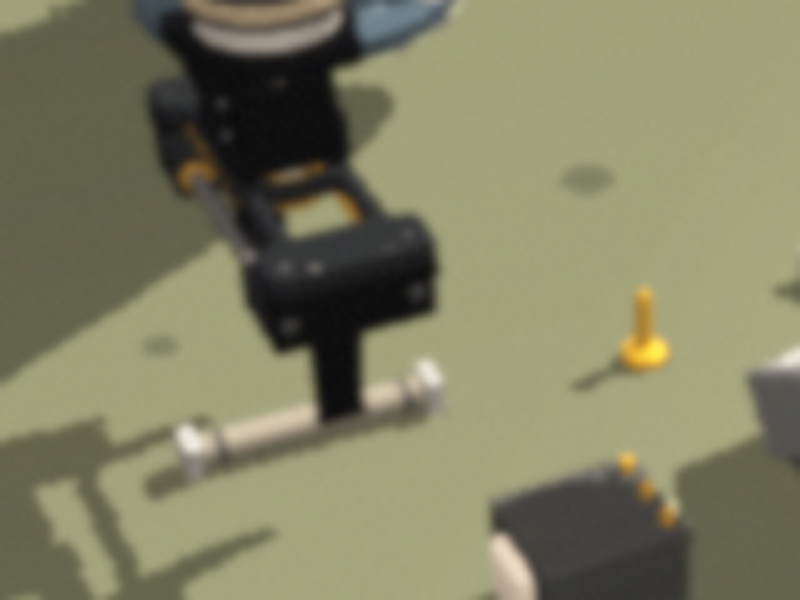

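>>> play_rows(motion=[[[20,-1,0],[0,0,0],1],[[36,-1,0],[0,0,0],1],[[43,-1,0],[0,0,0],1],[[45,-1,0],[0,0,0],1],[[45,-1,0],[0,0,0],1],[[45,-1,0],[0,0,0],1]])

```text
time_s: 2.55
position: [0.4424, -0.1842, 0.0033]
tcp_rot: [[0.001, 0.997, -0.082], [-0.001, -0.082, -0.997], [-1.0, 0.001, 0.001]]
force: [-0.8, -0.1, -0.9]
opening: 0.997
```

Run:
```python
from h import *
from rig import bot
for i in range(3):
  bot.capture("side")
  s=bot.read_state(); print(s["position"],s["time_s"],s["force"])
```

```text
[ 0.44241984 -0.18419521  0.00327273] 2.6 [ 0.05506704 -0.45712709 -0.03140084]
[ 0.44239523 -0.18416923  0.00319694] 2.65 [-0.18193701 -0.53949134  0.41719849]
[ 0.44229764 -0.18408877  0.00308451] 2.7 [0.41609646 0.20165783 0.50779559]
```

Good height. Close.

>>> play_rows(motion=[[[0,0,0],[0,0,0],0.6],[[0,0,0],[0,0,0],0.3],[[0,0,0],[0,0,0],0.0],[[0,0,0],[0,0,0],0.0],[[0,0,0],[0,0,0],0.0],[[0,0,0],[0,0,0],0.0],[[0,0,0],[0,0,0],0.0],[[0,0,0],[0,0,0],0.0]])

```text
time_s: 3.5
position: [0.442, -0.1839, 0.0025]
tcp_rot: [[-0.0, 0.997, -0.082], [0.0, -0.082, -0.997], [-1.0, -0.0, -0.0]]
force: [0.7, -0.9, -0.7]
opening: 0.357
```

>>> play_rows(motion=[[[0,0,0],[0,0,0],0.0],[[0,0,0],[0,0,0],0.0],[[0,0,0],[0,0,0],0.0],[[0,0,0],[0,0,0],0.0],[[0,0,0],[0,0,0],0.0],[[0,0,0],[0,0,0],0.0]])

```text
time_s: 4.1
position: [0.442, -0.1839, 0.0026]
tcp_rot: [[-0.0, 0.997, -0.082], [0.0, -0.082, -0.997], [-1.0, -0.0, -0.0]]
force: [-0.3, 0.6, -0.0]
opening: 0.172
```

>>> play_rows(motion=[[[-10,0,0],[0,0,0],0.0],[[-35,0,0],[0,0,0],0.0],[[-75,0,0],[-2,0,0],0.0],[[-120,0,0],[-4.7,0,0],0.0],[[-165,0,0],[-4.7,0,0],0.0],[[-190,0,0],[-4.7,0,0],0.0],[[-197,0,0],[-4.7,0,0],0.0],[[-197,0,0],[-4.7,0,0],0.0]])

```text
time_s: 4.9
position: [0.4421, -0.184, 0.2005]
tcp_rot: [[0.002, 1.0, 0.0], [-0.001, 0.0, -1.0], [-1.0, 0.002, 0.001]]
force: [0.1, -0.7, -2.1]
opening: 0.17
```

Run:
```python
from h import *
from rig import bot
snap("wrist","3")
s=bot.read_state(); print(s["position"],s["time_s"],s["force"],s["tcp_rot"].round(3).tolist(),s["opening"])
```

```text
[ 0.44138508 -0.18345733  0.19918476] 4.95 [-0.04493231 -0.55946238 -1.44321228] [[-0.001, 1.0, 0.0], [0.0, 0.0, -1.0], [-1.0, -0.001, -0.0]] 0.17172842392336252
```

View pics/wrist3.png

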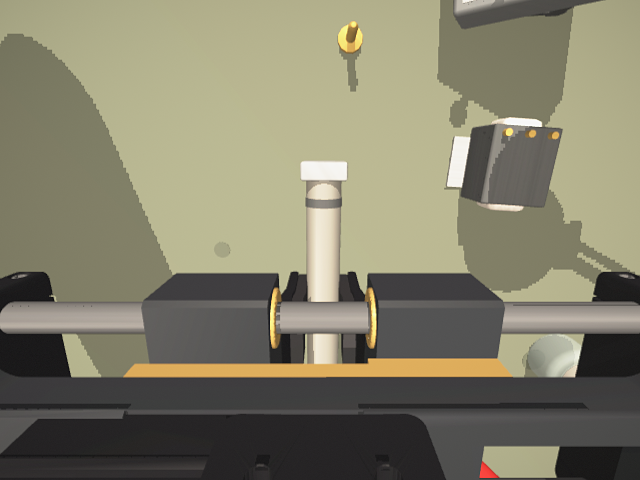

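>>> play_rows(motion=[[[0,-5,-30],[0,0,0],0.0],[[0,-15,-75],[0,0,0],0.0],[[0,-20,-120],[0,0,0],0.0],[[0,-20,-165],[0,0,0],0.0],[[0,-20,-210],[0,0,0],0.0],[[0,-20,-255],[0,0,0],0.0],[[0,-20,-285],[0,0,0],0.0],[[0,-20,-300],[0,0,0],0.0]])

```text
time_s: 5.75
position: [0.4198, 0.1185, 0.1974]
tcp_rot: [[-0.006, 1.0, 0.003], [0.0, 0.003, -1.0], [-1.0, -0.006, -0.0]]
force: [0.2, 0.3, -1.0]
opening: 0.173
```

Run:
```python
from h import *
from rig import bot
snap("wrist","4");snap("side","4");
s=bot.read_state(); print(s["position"],s["time_s"],s["force"],s["tcp_rot"].round(3).tolist(),s["opening"])
```

```text
[0.4201115  0.11780057 0.19753071] 5.85 [-0.24397219 -0.36739645 -0.92644367] [[-0.005, 1.0, 0.004], [0.0, 0.004, -1.0], [-1.0, -0.005, -0.0]] 0.17555700491596613
```

View pics/wrist4.png

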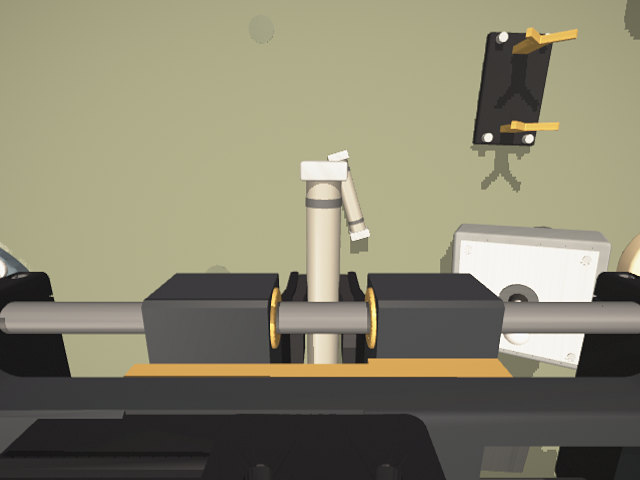

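View pics/side4.png

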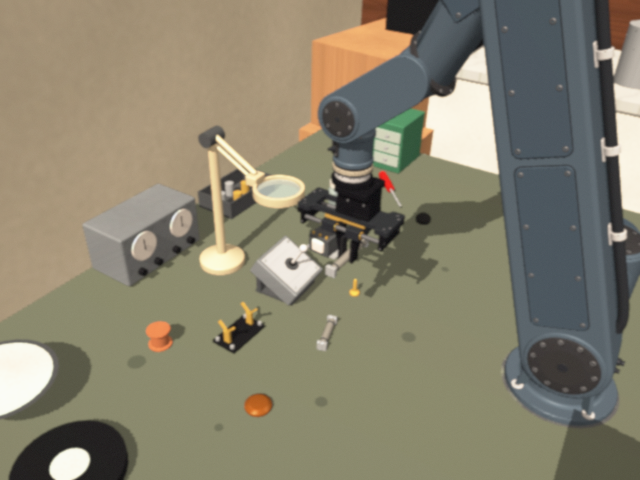

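Run:
```python
from h import *
W=load("wrist4"); crop(W,440,0,640,170,4,"w4.png")
```

```text
(no output)
```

View pics/w4.png

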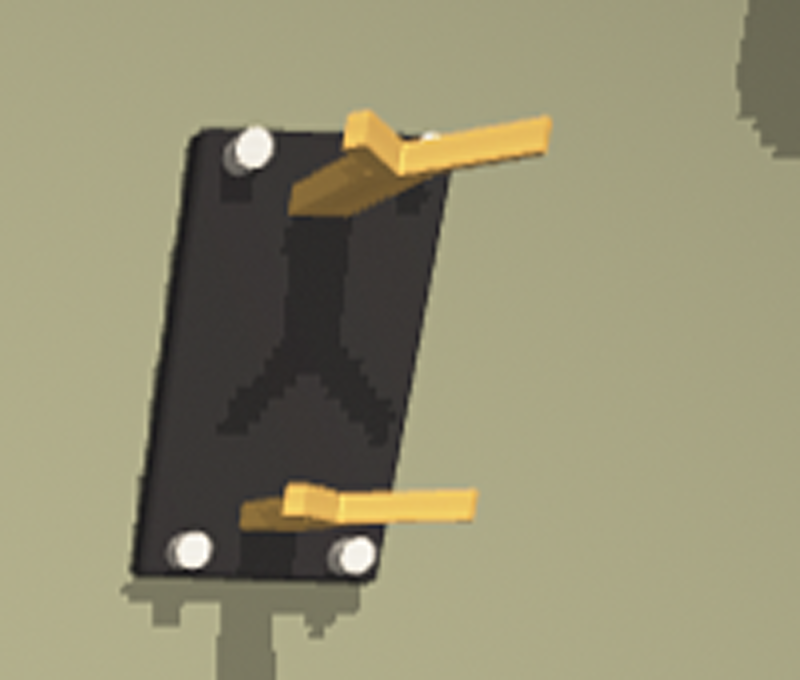

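Run:
```python
from h import *
W=load("wrist4"); q=lambda x,y:(440+x/4,y/4)
P=lambda x,y,z:(plane(W,q(x,y),z)*1e3).round(1)
nl,nr=P(286,498,.056),P(477,505,.056);fl,fr=P(352,132,.056),P(550,136,.056)
nv,fv=P(340,507,.0385),P(402,160,.0385)
print("near tips",nl,nr,nr-nl,(nl+nr)/2,"v",nv)
print("far",fl,fr,fr-fl,(fl+fr)/2,"v",fv)
for c in [(195,132),(452,172),(376,578),(135,574)]: print("base",P(*c,.008))
for n in("0",):
  S=load("side0")
# screws
for c in [(253,148),(192,550),(357,555)]: print("screw",P(*c,.011))
# gripped resistor
print("collar",P(1,1,.2))
s=lambda p,z:(plane(W,p,z)*1e3).round(1)
zc=.1975+.0075
print("collar junction",s((324,180),zc+.008),"collar near top edge",s((324,162),zc+.01),"tube lower",s((322,350),zc+.008))
```

```text
near tips [579.4 210.   56. ] [620.1 208.7  56. ] [40.7 -1.3  0. ] [599.75 209.35  56.  ] v [600.9 209.5  38.5]
far [582.5 279.1  56. ] [621.9 278.5  56. ] [39.4 -0.6  0. ] [602.2 278.8  56. ] v [603.2 279.2  38.5]
base [571.9 293.6   8. ]
base [632.4 285.4   8. ]
base [629.6 194.8   8. ]
base [569.6 195.6   8. ]
screw [584.3 289.4  11. ]
screw [581.6 201.2  11. ]
screw [622.2 200.2  11. ]
collar [468.2 247.3 200. ]
collar junction [420.8 175.3 213. ] collar near top edge [420.8 182.9 215. ] tube lower [420.2  93.1 213. ]
```

>>> play_rows(motion=[[[0,0,-40],[0,0,0],0.0],[[0,0,-80],[0,0,0],0.0],[[0,15,-115],[2,0,0],0.0],[[0,50,-126],[2,0,0],0.0],[[0,95,-126],[2,0,0],0.0],[[0,140,-126],[2,0,0],0.0],[[0,170,-126],[2,0,0],0.0],[[0,180,-126],[2,0,0],0.0]])

```text
time_s: 6.65
position: [0.605, 0.2401, 0.1971]
tcp_rot: [[-0.001, 0.999, -0.037], [-0.001, -0.037, -0.999], [-1.0, -0.001, 0.001]]
force: [-0.6, 0.0, -0.7]
opening: 0.172
```

>>> play_rows(motion=[[[30,0,0],[0,0,0],0.0],[[65,0,0],[0,0,0],0.0],[[85,0,0],[0,0,0],0.0],[[90,0,0],[0,0,0],0.0],[[90,0,0],[0,0,0],0.0]])

```text
time_s: 7.15
position: [0.6004, 0.2413, 0.1079]
tcp_rot: [[-0.004, 0.999, -0.035], [-0.001, -0.035, -0.999], [-1.0, -0.004, 0.001]]
force: [0.6, -0.2, -1.0]
opening: 0.176
```

Run:
```python
from h import *
from rig import bot
snap("wrist","5");snap("side","5");snap("scene","5")
s=bot.read_state(); print(s["position"],s["time_s"],s["force"],s["tcp_rot"].round(3).tolist(),s["opening"])
crop(load("side5"),180,220,340,340,5,"s5.png");crop(load("scene5"),310,130,470,250,5,"c5.png")
```

```text
[0.60282021 0.24213157 0.1109121 ] 7.3 [ 0.68701245  0.23821302 -1.14084669] [[0.002, 0.999, -0.035], [0.0, -0.035, -0.999], [-1.0, 0.002, -0.001]] 0.17519688769643202
```

View pics/wrist5.png

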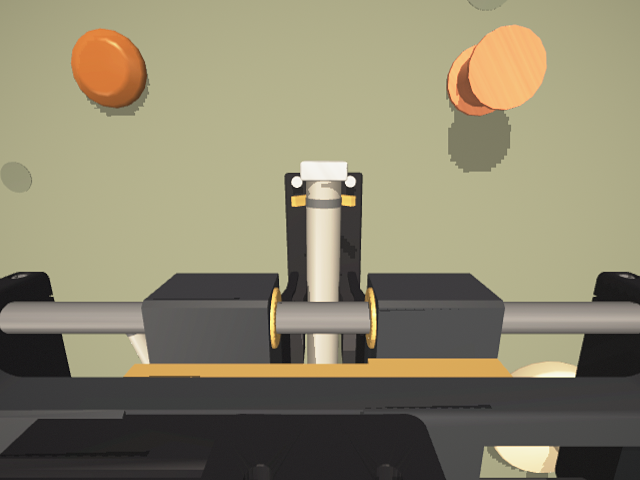

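View pics/s5.png

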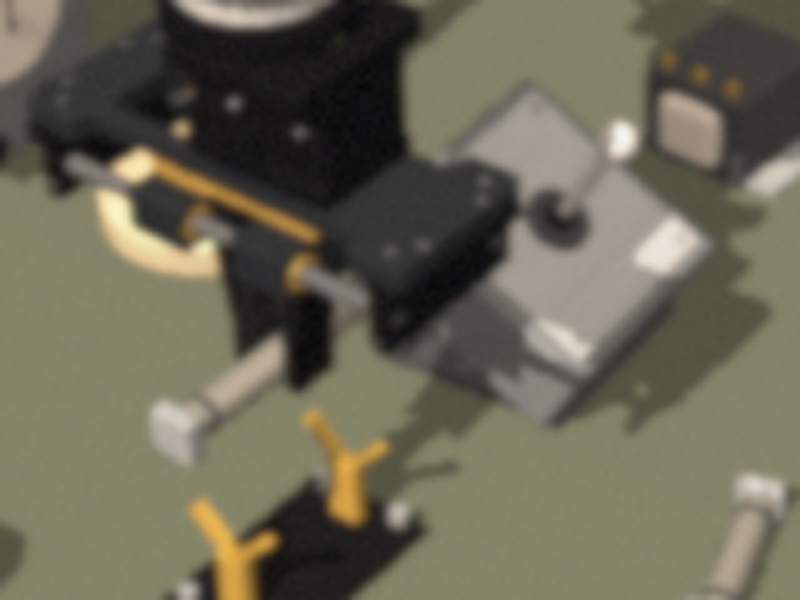

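View pics/c5.png

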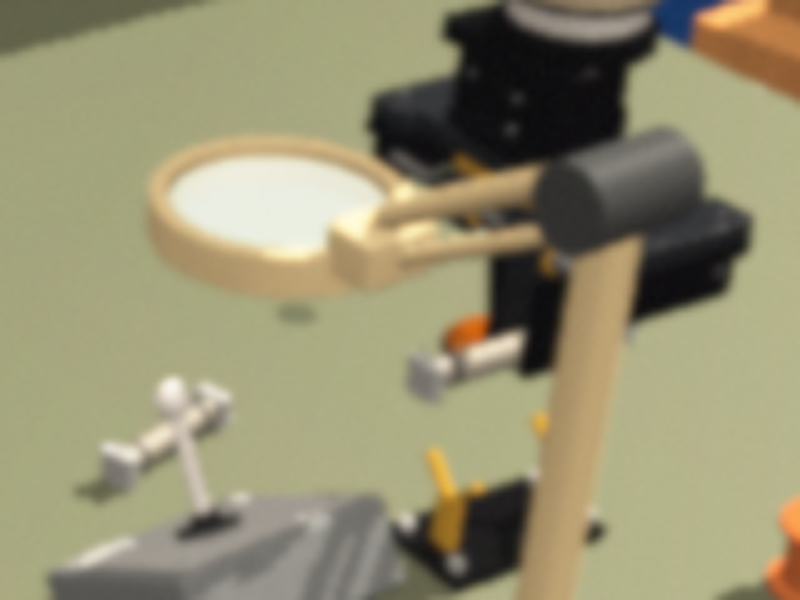

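Run:
```python
from h import *
W=load("wrist5")
P=lambda p,z:(plane(W,p,z)*1e3).round(1)
print("fork tips",P((292,201),.056),P((355,201),.056)); print("base",P((286,174),.008),P((362,174),.008)); print("tube jct",P((323.5,180),.1105+.0155))
from rig import bot; s=bot.read_state(); print(s["position"])
```

```text
fork tips [582.7 280.1  56. ] [622.6 278.8  56. ]
base [574.5 294.2   8. ] [632.3 292.2   8. ]
tube jct [603.4 298.3 126. ]
[0.60282021 0.24213157 0.1109121 ]
```

>>> play_rows(motion=[[[20,0,-2],[0,0,0],0.0],[[40,0,-2],[0,0,0],0.0],[[52,0,-2],[0,0,0],0.0],[[58,0,-2],[0,0,0],0.0],[[61,0,-2],[0,0,0],0.0],[[63,0,-2],[0,0,0],0.0],[[63,0,-2],[0,0,0],0.0],[[63,0,-2],[0,0,0],0.0]])

```text
time_s: 8.1
position: [0.6025, 0.2442, 0.0472]
tcp_rot: [[0.001, 0.999, -0.035], [0.0, -0.035, -0.999], [-1.0, 0.001, -0.0]]
force: [-0.5, -0.1, -0.5]
opening: 0.178
```

Run:
```python
from h import *
from rig import bot
snap("side","6");snap("wrist","6")
for i in range(3):
  bot.capture("side")
  s=bot.read_state(); print(s["position"],s["time_s"],s["force"])
crop(load("side6"),180,220,340,340,5,"s6.png")
```

```text
[0.60234754 0.24418005 0.04699546] 8.25 [ 0.37132342  0.36824861 -0.7273655 ]
[0.60228121 0.24415599 0.04692963] 8.3 [-0.59357209  0.27039053 -0.94292207]
[0.60219209 0.24415875 0.04683106] 8.35 [ 0.24543629  0.06773358 -1.35255226]
```

View pics/s6.png

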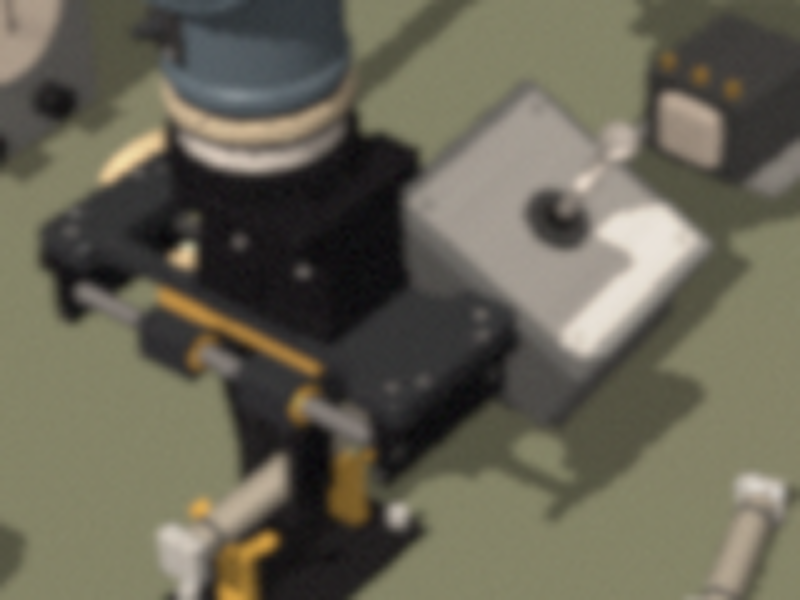

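View pics/wrist6.png

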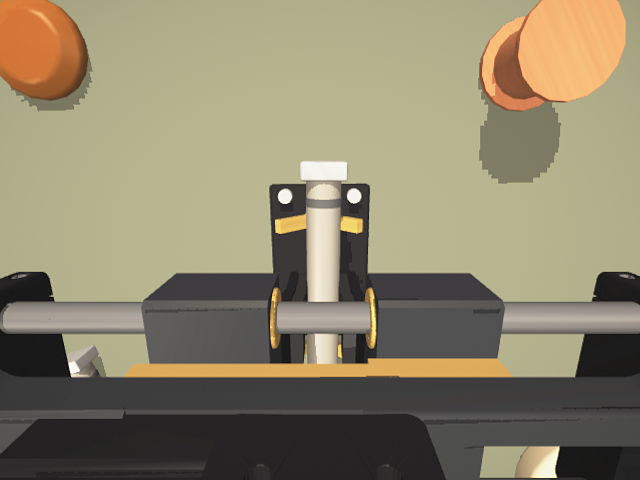

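>>> play_rows(motion=[[[1,-1.5,0],[0,0,0],0.0],[[2,-1.5,0],[0,0,0],0.0],[[3,-1.5,0],[0,0,0],0.0],[[3.5,-1.5,0],[0,0,0],0.0],[[3.5,-1.5,0],[0,0,0],0.0],[[3.5,-1.5,0],[0,0,0],0.0]])

```text
time_s: 8.95
position: [0.6006, 0.2441, 0.0431]
tcp_rot: [[0.0, 0.999, -0.035], [-0.0, -0.035, -0.999], [-1.0, 0.0, 0.0]]
force: [0.3, -0.7, -0.7]
opening: 0.174
```

Run:
```python
from h import *
from rig import bot
for i in range(4):
  bot.capture("side")
  s=bot.read_state(); print(s["position"],s["time_s"],s["force"])
snap("wrist","7")
```

```text
[0.60064184 0.24416852 0.04307392] 9.0 [ 0.75444039  0.11800811 -0.19399551]
[0.60065858 0.24415075 0.04307244] 9.05 [ 0.72467228  0.32216171 -0.80571932]
[0.6006153  0.2441234  0.04305354] 9.1 [-0.0413185   0.4658656  -0.39536667]
[0.60065338 0.24415343 0.04308665] 9.15 [-0.43429594 -1.60851548 -0.97173891]
```

View pics/wrist7.png

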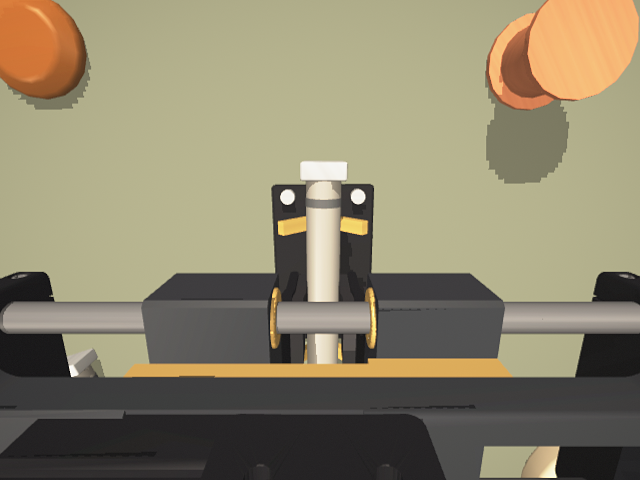

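>>> play_rows(motion=[[[0.6,0,0],[0,0,0],0.0],[[1.2,0,0],[0,0,0],0.0],[[1.2,0,0],[0,0,0],0.0],[[1.2,0,0],[0,0,0],0.0]])

```text
time_s: 9.6
position: [0.6009, 0.2441, 0.0426]
tcp_rot: [[0.001, 0.999, -0.035], [0.0, -0.035, -0.999], [-1.0, 0.001, -0.0]]
force: [-0.8, -0.4, 5.7]
opening: 0.167
```

Run:
```python
from h import *
from rig import bot
for i in range(4):
  bot.capture("side")
  s=bot.read_state(); print(s["position"],s["time_s"],s["force"])
```

```text
[0.60093107 0.24415736 0.04261085] 9.65 [-0.16914786 -1.10008009  7.11031095]
[0.6009229  0.24414494 0.0425815 ] 9.7 [-1.09324127 -0.94596491  5.73989985]
[0.60089707 0.2441641  0.04257919] 9.75 [-0.92340117 -0.42936407  5.89371082]
[0.60092292 0.24415087 0.04257686] 9.8 [-1.14380562 -0.25271374  5.27795602]
```

>>> play_rows(motion=[[[-0.7,0,0],[0,0,0],0.0],[[-0.7,0,0],[0,0,0],0.1],[[-0.7,0,0],[0,0,0],0.3],[[-0.7,0,0],[0,0,0],0.5],[[-0.7,0,0],[0,0,0],0.6],[[-0.7,0,0],[0,0,0],0.6],[[-0.7,0,0],[0,0,0],0.6]])

```text
time_s: 10.5
position: [0.6004, 0.2442, 0.0423]
tcp_rot: [[-0.0, 0.999, -0.035], [-0.0, -0.035, -0.999], [-1.0, -0.0, 0.0]]
force: [-0.0, 0.2, -0.0]
opening: 0.531
```

Run:
```python
from h import *
from rig import bot
snap("wrist","8");s=bot.read_state(); print(s["position"],s["time_s"],s["force"],s["opening"])
```

```text
[0.60045161 0.2441776  0.04238596] 10.55 [ 0.40729154 -0.21589126  0.36496   ] 0.5625902350848069
```

View pics/wrist8.png

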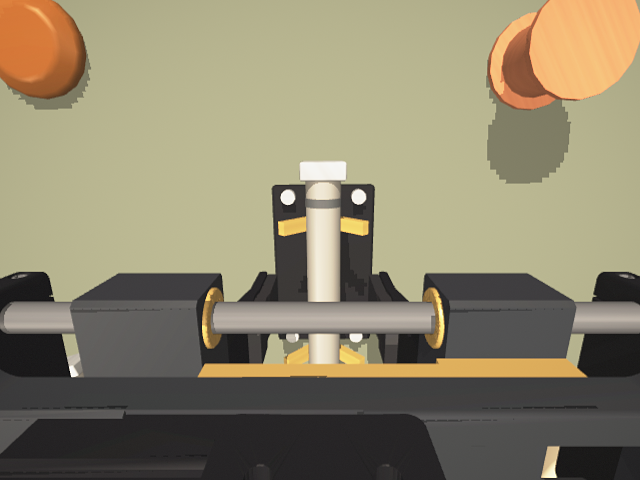

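Released, seated. Lift straight up and back toward the robot.

>>> play_rows(motion=[[[-10,0,0],[0,0,0],0.6],[[-40,0,0],[0,0,0],0.6],[[-85,0,0],[0,0,0],0.6],[[-130,0,0],[0,0,0],0.4],[[-150,-30,0],[0,0,0],0.2],[[-150,-75,0],[0,0,0],0],[[-150,-120,0],[0,0,0],0],[[-150,-160,0],[0,0,0],0]])

```text
time_s: 11.35
position: [0.4385, 0.2496, 0.1936]
tcp_rot: [[0.001, 0.999, -0.035], [0.0, -0.035, -0.999], [-1.0, 0.001, -0.0]]
force: [0.2, 0.3, 0.6]
opening: 0.233
```

>>> play_rows(motion=[[[0,0,0],[-2,0,0],0],[[0,0,0],[-2,0,0],0],[[0,0,0],[-2,0,0],0]])

```text
time_s: 11.65
position: [0.4419, 0.25, 0.1935]
tcp_rot: [[0.003, 1.0, -0.001], [0.001, -0.001, -1.0], [-1.0, 0.003, -0.001]]
force: [0.1, -1.0, -0.0]
opening: 0.023
```

Run:
```python
from h import *
from rig import bot
snap("wrist","9");snap("side","9");snap("scene","9");s=bot.read_state(); print(s["position"],s["time_s"],s["tcp_rot"].round(3).tolist(),s["opening"],s["joint_positions"])
crop(load("side9"),180,220,340,340,5,"s9.png");crop(load("scene9"),310,150,470,270,5,"c9.png")
```

```text
[0.44187954 0.24977053 0.19274976] 11.8 [[0.001, 1.0, -0.001], [0.0, -0.001, -1.0], [-1.0, 0.001, -0.0]] 0.0032497181776160356 [ 1.68461311e+01  2.36015909e+01  1.00656937e+02 -1.31573111e-03
  5.56723415e+01  1.69037153e+01]
```

View pics/wrist9.png

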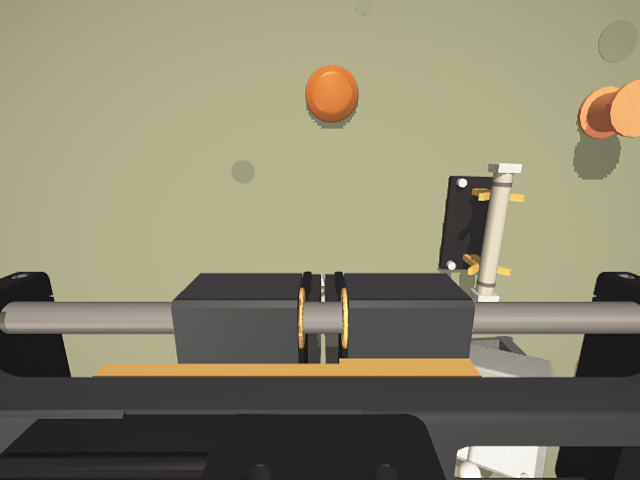

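View pics/s9.png

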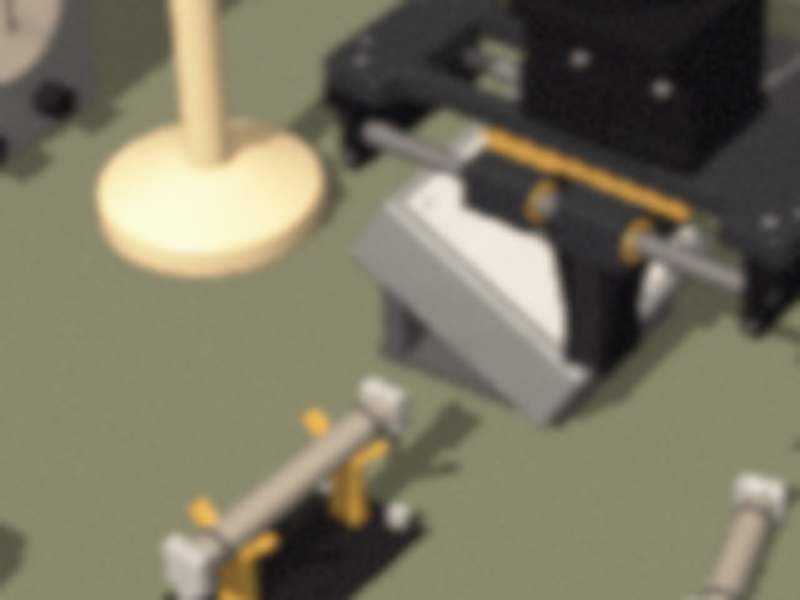

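View pics/c9.png

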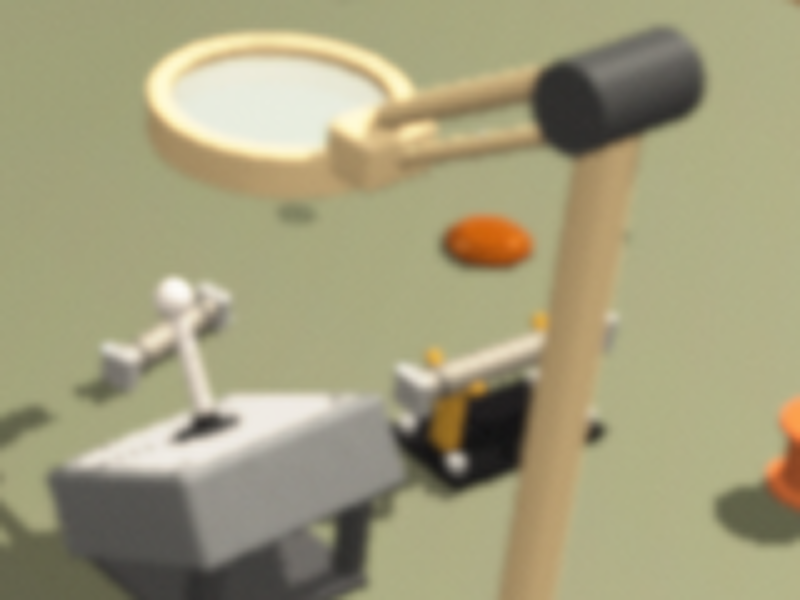

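Run:
```python
from h import *
W=load("wrist0"); crop(W,220,70,400,250,4,"w0.png")
P=lambda p,z:(plane(W,p,z)*1e3).round(1)
print("ball",P((245,170),.127))
S=load("side9");C=load("scene9")
```

```text
ball [566.9  55.5 127. ]
```

View pics/w0.png

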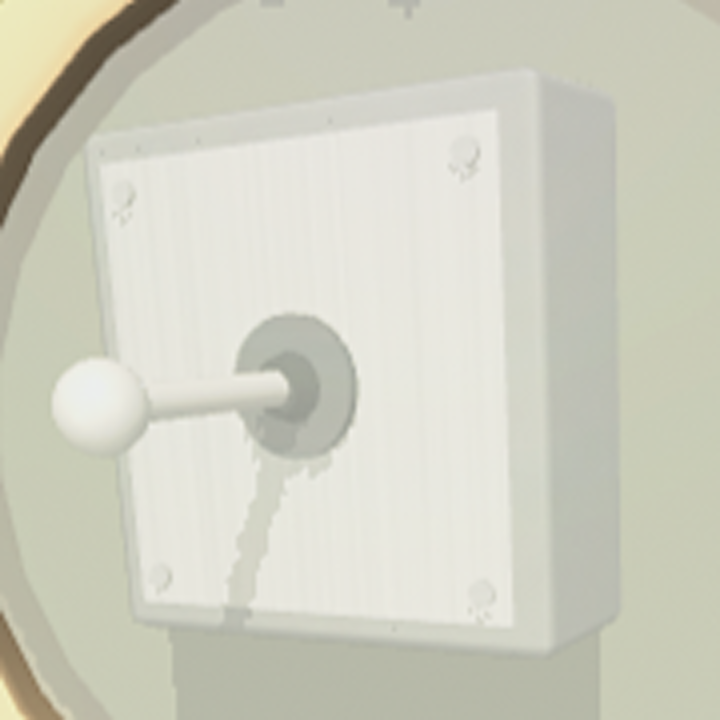

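Run:
```python
from h import *
W=load("wrist0"); q=lambda x,y:(220+x/4,70+y/4)
P=lambda p,z:(plane(W,q(*p),z)*1e3).round(1)
print("ball",P((101,406),.127))
a,b=P((88,138),.041),P((138,625),.041);c,d=P((535,70),.101),P((552,655),.101)
print(a,b,c,d,[np.degrees(np.arctan2((u-v)[1],(u-v)[0])) for u,v in((a,b),(c,d))],[np.degrees(np.arctan2((u-v)[1],(u-v)[0])) for u,v in((c,a),(d,b))])
# magnifier head ring, wrist0: outer edge: left 184, right ~468; top 14
for z in (.242,.255):
  print("head L/R/T",[(plane(W,p,z)*1e3).round(1) for p in((184,160),(470,150),(330,14))])
```

```text
ball [567.   54.4 127. ]
[548.1 112.   41. ] [554.  -6.  41.] [648.6 116.7 101. ] [6.551e+02 6.000e-01 1.010e+02] [np.float64(92.86240522611175), np.float64(93.20442879295182)] [np.float64(2.6775532507952913), np.float64(3.7350773549822778)]
head L/R/T [array([568.2,  65.4, 242. ]), array([684.6,  69.4, 242. ]), array([627.6, 117.8, 242. ])]
head L/R/T [array([573.4,  65.7, 255. ]), array([679.2,  69.3, 255. ]), array([627.4, 113.3, 255. ])]
```

>>> play_rows(motion=[[[-5,0,0],[-8.5,0,0],0],[[-10,0,0],[-17,0,0],0],[[-20,0,0],[-25.5,0,0],0],[[-30,0,0],[-34,0,0],0],[[-40,0,0],[-42.5,0,0],0],[[-40,0,0],[-51,0,0],0],[[-40,0,0],[-59.5,0,0],0],[[-40,0,0],[-68,0,0],0]])

```text
time_s: 12.6
position: [0.4414, 0.2496, 0.2325]
tcp_rot: [[0.0, 0.37, 0.929], [0.0, 0.929, -0.37], [-1.0, 0.0, 0.0]]
force: [0.3, 0.4, -0.1]
opening: 0.007
```

>>> play_rows(motion=[[[0,0,0],[-8.5,0,0],0],[[0,0,0],[-17,0,0],0],[[0,0,0],[-25,0,0],0],[[0,0,0],[-25,0,0],0],[[0,0,0],[-25,0,0],0]])

```text
time_s: 13.1
position: [0.4411, 0.2497, 0.2324]
tcp_rot: [[-0.0, -0.049, 0.999], [-0.0, 0.999, 0.049], [-1.0, -0.0, -0.0]]
force: [0.1, -0.3, -0.4]
opening: 0.012
```

>>> play_rows(motion=[[[0,0,0],[0,-8.5,0],0],[[0,0,0],[0,-17,0],0],[[0,0,0],[0,-25.5,0],0],[[0,0,0],[0,-34,0],0],[[0,0,0],[0,-35,0],0],[[0,0,0],[0,-35,0],0],[[0,0,0],[0,-35,0],0]])

```text
time_s: 13.8
position: [0.4394, 0.2495, 0.2318]
tcp_rot: [[0.571, -0.052, 0.819], [0.03, 0.999, 0.042], [-0.82, -0.0, 0.572]]
force: [0.1, 0.6, -0.3]
opening: 0.009
```

Run:
```python
from h import *
from rig import bot
snap("side","10");snap("scene","10");s=bot.read_state(); print(s["position"],s["time_s"],s["tcp_rot"].round(3).tolist(),s["opening"],s["joint_positions"])
R=s["tcp_rot"];print((R.T@(np.array([.498,.015,.225])-s["position"])*1e3).round(1))
```

```text
[0.4411081  0.24982622 0.23275236] 13.9 [[0.573, -0.051, 0.818], [0.03, 0.999, 0.041], [-0.819, 0.001, 0.574]] 0.003684514029471742 [ 24.11245497  14.70415439 120.98093363 -47.51265236  16.28830575
 -26.02055653]
[  31.9 -237.4   32.4]
```

View pics/side10.png

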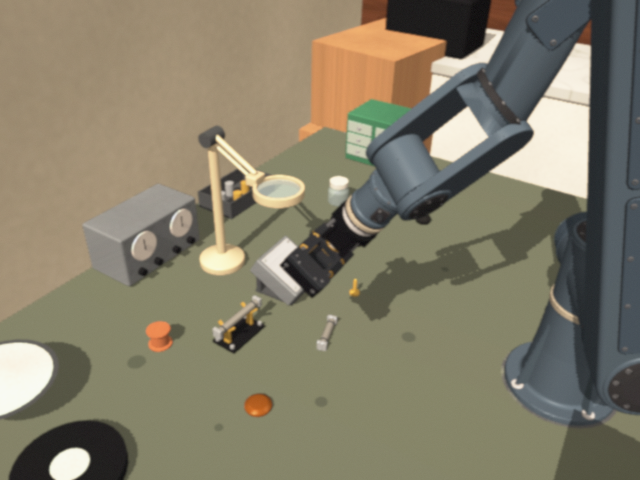

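>>> play_rows(motion=[[[16,0,16],[0,0,0],0],[[32,-10,32],[0,0,0],0],[[32,-50,32],[0,0,0],0],[[32,-90,32],[0,0,0],0],[[32,-130,32],[0,0,0],0],[[32,-170,32],[0,0,0],0],[[32,-210,32],[0,0,0],0],[[32,-237,32],[0,0,0],0]])

```text
time_s: 14.7
position: [0.4903, 0.1224, 0.2214]
tcp_rot: [[0.559, -0.056, 0.827], [0.037, 0.998, 0.042], [-0.828, 0.007, 0.561]]
force: [0.7, -0.1, -1.0]
opening: 0.003
```

>>> play_rows(motion=[[[0,0,0],[0,0,0],0],[[0,0,0],[0,0,0],0]])

```text
time_s: 14.9
position: [0.4897, 0.1229, 0.2211]
tcp_rot: [[0.559, -0.055, 0.828], [0.037, 0.998, 0.042], [-0.829, 0.007, 0.56]]
force: [-0.4, 1.4, -0.3]
opening: 0.002
```

Run:
```python
from h import *
from rig import bot
snap("side","11");snap("scene","11");snap("wrist","11");s=bot.read_state(); print(s["position"],s["time_s"],s["tcp_rot"].round(3).tolist(),s["opening"],s["joint_positions"])
R=s["tcp_rot"];B=np.array([.567,.0555,.127])
print("ball in tool",(R.T@(B-s["position"])*1e3).round(1))
crop(load("side11"),210,160,370,280,5,"s11.png");crop(load("scene11"),270,120,430,240,5,"c11.png")
```

```text
[0.48911425 0.12375187 0.22091639] 15.05 [[0.558, -0.058, 0.828], [0.038, 0.998, 0.045], [-0.829, 0.006, 0.56]] 0.0005259334392239139 [   0.20829901   14.40676295  124.30959114   15.76637186    7.59705351
 -108.02136121]
ball in tool [118.7 -73.3   8.9]
```

View pics/s11.png

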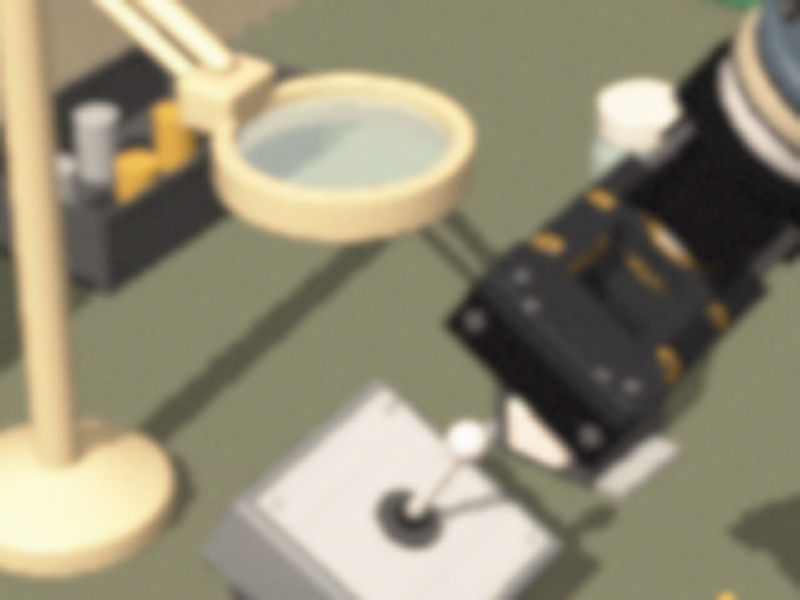

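View pics/c11.png

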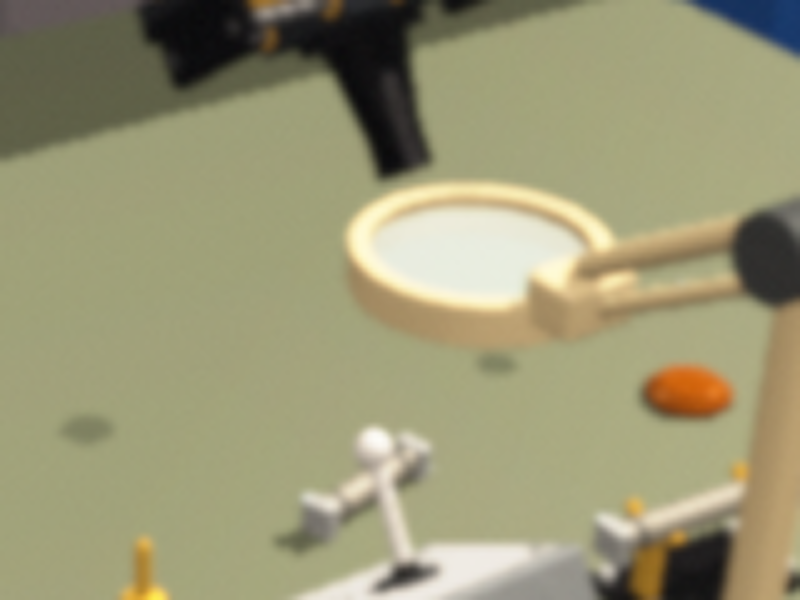

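View pics/wrist11.png

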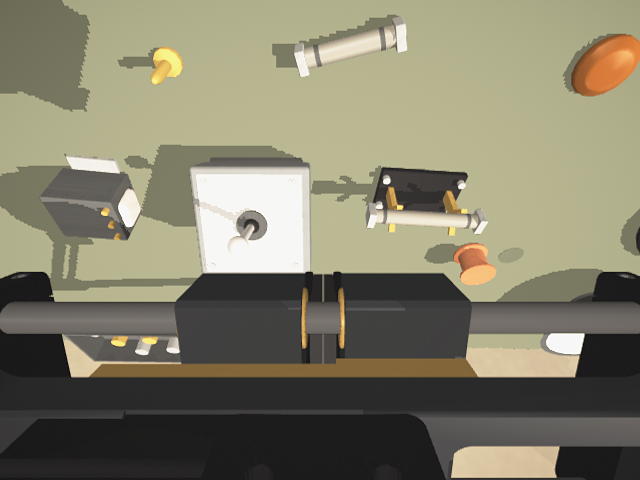

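>>> play_rows(motion=[[[0,-20,9],[0,0,0],0],[[0,-45,9],[0,0,0],0],[[0,-70,9],[0,0,0],0],[[0,-95,9],[0,0,0],0],[[0,-113,9],[0,0,0],0],[[0,-113,9],[0,0,0],0],[[0,-113,9],[0,0,0],0],[[0,-113,9],[0,0,0],0]])

```text
time_s: 15.85
position: [0.5024, 0.0121, 0.2249]
tcp_rot: [[0.557, -0.059, 0.828], [0.039, 0.998, 0.045], [-0.829, 0.007, 0.559]]
force: [-1.0, -0.1, -0.9]
opening: 0.005
```

Run:
```python
from h import *
from rig import bot
s=bot.read_state(); print(s["position"],s["time_s"],s["tcp_rot"].round(3).tolist(),s["opening"],s["joint_positions"])
R=s["tcp_rot"];B=np.array([.567,.0555,.127])
print("ball in tool",(R.T@(B-s["position"])*1e3).round(1))
```

```text
[0.50243001 0.01211797 0.22489001] 15.85 [[0.557, -0.059, 0.828], [0.039, 0.998, 0.045], [-0.829, 0.007, 0.559]] 0.004884015467768622 [ -19.48215042   13.44059205  124.69915036   52.34284147   16.32913648
 -160.29053581]
ball in tool [118.9  38.8   0.8]
```

>>> play_rows(motion=[[[20,0,0],[0,0,0],0],[[45,0,0],[0,0,0],0],[[70,0,0],[0,0,0],0],[[95,0,0],[0,0,0],0],[[115,0,0],[0,0,0],0],[[125,0,0],[0,0,0],0],[[125,0,0],[0,0,0],0],[[125,0,0],[0,0,0],0]])

```text
time_s: 16.65
position: [0.5859, 0.0228, 0.1445]
tcp_rot: [[0.521, -0.049, 0.852], [0.025, 0.999, 0.042], [-0.853, -0.001, 0.521]]
force: [0.6, 0.1, -0.1]
opening: 0.007
```

Run:
```python
from h import *
from rig import bot
snap("side","12");snap("scene","12");s=bot.read_state(); print(s["position"],s["time_s"],s["tcp_rot"].round(3).tolist(),s["opening"],s["joint_positions"])
R=s["tcp_rot"];B=np.array([.567,.0555,.127])
print("ball in tool",(R.T@(B-s["position"])*1e3).round(1))
crop(load("side12"),210,160,370,280,5,"s12.png");crop(load("scene12"),270,120,430,240,5,"c12.png")
```

```text
[0.58590484 0.02231959 0.14507132] 16.75 [[0.522, -0.048, 0.852], [0.024, 0.999, 0.042], [-0.853, -0.001, 0.522]] 0.006995375101639251 [ -13.05461983   28.39736849  116.40912857   60.23002134    9.35206307
 -163.51068146]
ball in tool [  6.3  34.1 -24.2]
```

View pics/s12.png

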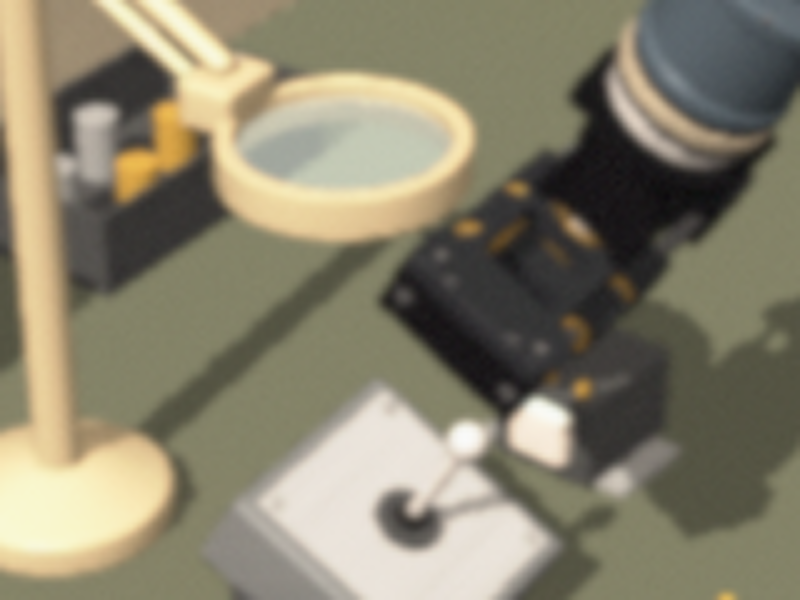

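View pics/c12.png

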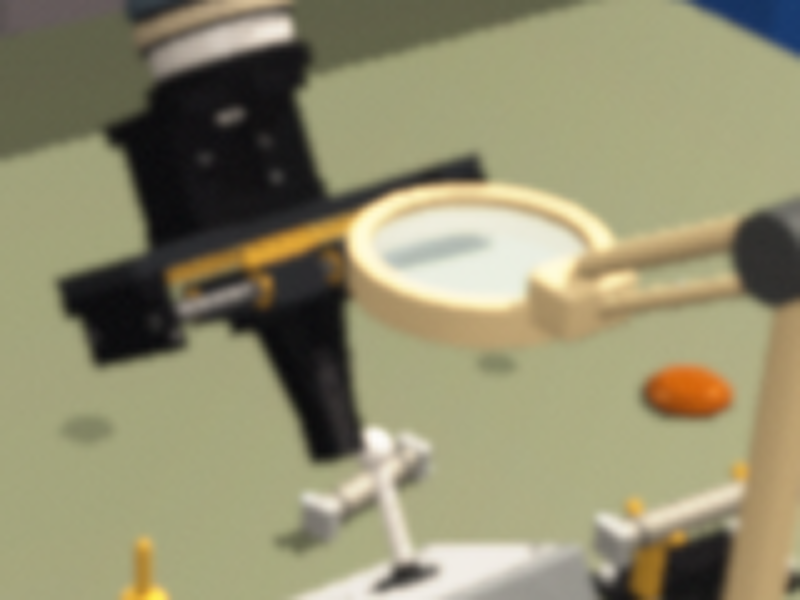

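```bash
cat > kin.py <<'E'
import numpy as np
from scipy.spatial.transform import Rotation as Ro
from scipy.optimize import least_squares
J=[[-10.227,30.267,82.1386,0,67.6885,-10.229],[16.846,23.6016,100.657,0,55.672,16.904],[24.1125,14.704,120.981,-47.5127,16.288,-26.0206],[.2083,14.4068,124.3096,15.7664,7.597,-108.021],[-19.482,13.4406,124.699,52.343,16.329,-160.2905],[-13.0546,28.3974,116.409,60.23,9.352,-163.5107]]
P=[[.62445,.0001,.2218],[.44188,.24977,.19275],[.44111,.24983,.23275],[.48911,.12375,.22092],[.50243,.01212,.22489],[.5859,.02232,.14507]]
Rm=[[[-0.0016,1,0],[0,0,-1],[-1,-.0016,0]],None,[[0.573,-0.051,0.818],[0.03,0.999,0.041],[-0.819,0.001,0.574]],[[0.558,-0.058,0.828],[0.038,0.998,0.045],[-0.829,0.006,0.56]],[[0.557,-0.059,0.828],[0.039,0.998,0.045],[-0.829,0.007,0.559]],[[0.522,-0.048,0.852],[0.024,0.999,0.042],[-0.853,-0.001,0.522]]]
def R6(j,s4,s6):
    return Ro.from_euler("ZYZYZ",[j[0],j[1]+j[2],s4*j[3],j[4],s6*j[5]],degrees=True).as_matrix()
# const: tool x = flange z
def R_tool(j,s4,s6,c): 
    B=np.array([[0,np.cos(c),-np.sin(c)],[0,np.sin(c),np.cos(c)],[1,0,0]],float)
    return R6(j,s4,s6)@B
def pos(j,p,s4,s6,c):
    h,a1,L1,L2,e,d,o1,o2,d0=p
    j=np.array(j,float); A=np.radians(j); ph=A[1]+A[2]
    w=np.array([a1+L1*np.sin(A[1])+L2*np.sin(ph)+e*np.cos(ph),o1,h+L1*np.cos(A[1])+L2*np.cos(ph)-e*np.sin(ph)])
    w=Ro.from_euler("Z",A[0]).apply(w)
    R=R_tool(j,s4,s6,c)
    mid=Ro.from_euler("ZYZ",[j[0],j[1]+j[2],s4*j[3]],degrees=True).as_matrix()
    return w+d*R[:,0]+mid@np.array([0,o2,0])
E
python3 - <<'E'
from kin import *
for s4 in(1,-1):
  for s6 in(1,-1):
    best=min(((sum(np.abs(R_tool(j,s4,s6,c)-np.array(r)).max() for j,r in zip(J,Rm) if r is not None)),c) for c in np.radians(np.arange(0,360,1)))
    print(s4,s6,best[0],np.degrees(best[1]))
E
```

```text
Traceback (most recent call last):
  File "kin.py", line 12, in R_tool
    return R6(j,s4,s6)@B
           ~~^^^^^^^^^
  File "kin.py", line 8, in R6
    return Ro.from_euler("ZYZYZ",[j[0],j[1]+j[2],s4*j[3],j[4],s6*j[5]],degrees=True).as_matrix()
           ~~~~~~~~~~~~~^^^^^^^^^^^^^^^^^^^^^^^^^^^^^^^^^^^^^^^^^^^^^^^^^^^^^^^^^^^^
  File "scipy/spatial/transform/_rotation.pyx", line 1413, in scipy.spatial.transform._rotation.Rotation.from_euler
ValueError: Expected axis specification to be a non-empty string of upto 3 characters, got ZYZYZ
```

```bash
sed -i 's/    return Ro.from_euler("ZYZYZ".*/    return (Ro.from_euler("ZYZ",[j[0],j[1]+j[2],s4*j[3]],degrees=True)*Ro.from_euler("YZ",[j[4],s6*j[5]],degrees=True)).as_matrix()/' kin.py
python3 - <<'E'
from kin import *
bb=None
for s4 in(1,-1):
  for s6 in(1,-1):
    best=min(((sum(np.abs(R_tool(j,s4,s6,c)-np.array(r)).max() for j,r in zip(J,Rm) if r is not None)),c) for c in np.radians(np.arange(0,360,1)))
    print(s4,s6,best[0],np.degrees(best[1]))
    if bb is None or best[0]<bb[0]: bb=(*best,s4,s6)
_,c,s4,s6=bb
f=lambda p:np.concatenate([(pos(j,p,s4,s6,c)-np.array(q)) for j,q in zip(J,P)]+[1e-3*(p-p0)])
p0=np.array([.3,0,.4,.35,0,.3,.1,0.0,0])
s=least_squares(f,p0); print(s.x.round(4),[(np.linalg.norm(pos(j,s.x,s4,s6,c)-np.array(q))*1e3).round(2) for j,q in zip(J,P)])
np.save("kp.npy",np.r_[s.x,c,s4,s6])
E
```

```text
1 1 0.0019720209504549375 180.0
1 -1 3.3132584953557958 219.00000000000003
-1 1 3.875968322526528 210.00000000000003
-1 -1 3.814994501538043 342.0
[ 0.2742 -0.      0.588   0.3917  0.1141  0.3055  0.111  -0.      0.    ] [np.float64(0.02), np.float64(0.0), np.float64(0.01), np.float64(0.01), np.float64(0.01), np.float64(0.0)]
```

```bash
cat > ik.py <<'E'
from kin import *
K=np.load("kp.npy"); p=K[:9];c,s4,s6=K[9:]
LO=np.array([-176.69,-43.24,12.49,-82,0,-163.58]);HI=np.array([176.69,126.21,139.97,262,151.66,163.58])
def fk(j): return pos(j,p,s4,s6,c),R_tool(j,s4,s6,c)
def ik(P,R,seeds):
    best=None
    for s in seeds:
        f=lambda j:np.r_[(fk(j)[0]-P)*10,Ro.from_matrix(fk(j)[1].T@R).as_rotvec()]
        r=least_squares(f,np.clip(s,LO+.1,HI-.1),bounds=(LO,HI),x_scale=50)
        if r.cost<1e-8:
            m=np.minimum(r.x-LO,HI-r.x).min()
            if best is None or m>best[0]: best=(m,r.x)
    return best
def tool(tilt,yaw,flip=1,cy=3,roll=0):
    t,y=np.radians([tilt,yaw]); x=np.array([np.sin(t)*np.cos(y),np.sin(t)*np.sin(y),-np.cos(t)])
    Y=np.array([-np.sin(np.radians(cy)),np.cos(np.radians(cy)),0]); yy=Y-(Y@x)*x; yy*=flip/np.linalg.norm(yy)
    return np.c_[x,yy,np.cross(x,yy)]@Ro.from_euler("x",roll,degrees=True).as_matrix()
E
python3 - <<'E'
from ik import *
B=np.array([.567,.0555,.127]);Y=np.array([-.052,.9986,0])
seeds=[[-12,28,115,a,12,b] for a in(-60,0,60,120,180,240) for b in(-150,-100,-50,20,80,140)]
for tilt in(26,30,34):
  for yaw in(-16,-8,0,3):
    R=tool(tilt,yaw); out=[]
    for dy in(-40,7):
      r=ik(B+.006*R[:,0]+Y*dy/1e3,R,seeds); out.append(None if r is None else (r[0].round(1),r[1].round(0).tolist()))
    print(tilt,yaw,out)
E
```

```text
26 -16 [(np.float64(10.3), [-8.0, 30.0, 114.0, -21.0, 10.0, -80.0]), (np.float64(12.4), [-2.0, 31.0, 113.0, -31.0, 12.0, -64.0])]
26 -8 [(np.float64(9.0), [-10.0, 30.0, 115.0, 6.0, 9.0, -108.0]), (np.float64(9.5), [-4.0, 30.0, 114.0, -11.0, 10.0, -86.0])]
26 0 [(np.float64(10.8), [-13.0, 30.0, 115.0, 31.0, 11.0, -135.0]), (np.float64(9.5), [-6.0, 30.0, 115.0, 17.0, 9.0, -116.0])]
26 3 [(np.float64(12.0), [-14.0, 30.0, 115.0, 37.0, 12.0, -141.0]), (np.float64(10.2), [-7.0, 30.0, 115.0, 26.0, 10.0, -125.0])]
30 -16 [(np.float64(5.0), [-7.0, 31.0, 117.0, -60.0, 5.0, -39.0]), (np.float64(8.3), [-1.0, 31.0, 116.0, -64.0, 8.0, -30.0])]
30 -8 [(np.float64(1.9), [-10.0, 31.0, 118.0, 37.0, 2.0, -138.0]), (np.float64(2.9), [-4.0, 31.0, 117.0, -46.0, 3.0, -50.0])]
30 0 [None, (np.float64(0.7), [-7.0, 31.0, 118.0, 64.0, 4.0, -163.0])]
30 3 [None, None]
34 -16 [(np.float64(7.1), [-7.0, 32.0, 120.0, 225.0, 7.0, 37.0]), (np.float64(9.4), [-0.0, 32.0, 119.0, 248.0, 9.0, 20.0])]
34 -8 [(np.float64(6.4), [-10.0, 32.0, 121.0, 168.0, 6.0, 91.0]), (np.float64(6.1), [-4.0, 32.0, 120.0, 204.0, 6.0, 61.0])]
34 0 [(np.float64(9.6), [-14.0, 32.0, 121.0, 127.0, 10.0, 129.0]), (np.float64(7.3), [-7.0, 32.0, 121.0, 147.0, 7.0, 114.0])]
34 3 [(np.float64(11.3), [-15.0, 32.0, 121.0, 118.0, 11.0, 137.0]), (np.float64(8.7), [-8.0, 32.0, 121.0, 133.0, 9.0, 127.0])]
```

Run:
```python
from ik import *
from rig import bot
s=bot.read_state(); R0=s["tcp_rot"];P0=s["position"]; print(s["joint_positions"].round(2),s["force"],P0)
B=np.array([.567,.0555,.127]);Y=np.array([-.052,.9986,0]);R=tool(26,3)
j=s["joint_positions"]
for n,T in (("back",P0+[-.05,-.0,.0]),):
  print((R0.T@(T-P0)*1e3).round(1))
A=B-.05*R[:,0]+Y*-.04
sh=R0.T@(A-P0)*1e3; rv=Ro.from_matrix(R0.T@R).as_rotvec(degrees=True); print("A",A,sh.round(1),rv.round(1))
for f in (0.2,.4,.6,.8,1):
  Q=R0@Ro.from_rotvec(rv*f,degrees=True).as_matrix(); r=ik(P0+(A-P0)*f,Q,[j]); print(f,r); j=r[1] if r else j
```

```text
[ -13.05   28.4   116.41   60.23    9.35 -163.51] [-0.5615957   0.27777602  0.15978605] [0.58590484 0.02231959 0.14507132]
[-26.1   2.4 -42.6]
A [0.54719148 0.01440887 0.1719397 ] [-43.3  -6.1 -19.3] [-0.2  5.5  0.2]
0.2 (np.float64(10.608519500722421), array([ -13.34997382,   27.22408577,  116.42332898,   49.37069144,
         10.6085195 , -152.94069828]))
0.4 (np.float64(12.163803342894424), array([ -13.64695415,   26.06598535,  116.4096739 ,   40.97404441,
         12.16380334, -144.8387745 ]))
0.6 (np.float64(13.922326470635609), array([ -13.94494202,   24.92439413,  116.36819869,   34.52992911,
         13.92232647, -138.69469681]))
0.8 (np.float64(15.81863186457635), array([ -14.24388604,   23.80042396,  116.30018721,   29.53517345,
         15.81863186, -134.00579242]))
1 (np.float64(17.809502521278816), array([ -14.54374266,   22.69510256,  116.20694831,   25.59690079,
         17.80950252, -130.37969758]))
```

>>> play_rows(motion=[[[-12,-2,-6],[0,0,0],0],[[-26,-4,-12],[0,1,0],0],[[-38,-6,-17],[0,2.5,0],0],[[-43,-6,-19],[0,4.5,0],0],[[-43,-6,-19],[0,5.5,0],0],[[-43,-6,-19],[0,5.5,0],0],[[-43,-6,-19],[0,5.5,0],0]])

```text
time_s: 17.45
position: [0.5476, 0.014, 0.1719]
tcp_rot: [[0.438, -0.047, 0.898], [0.019, 0.999, 0.043], [-0.899, -0.001, 0.438]]
force: [-0.2, 0.3, 0.2]
opening: 0.002
```

Run:
```python
from ik import *
from rig import bot
from h import *
snap("scene","13"); snap("side","13")
s=bot.read_state(); R0=s["tcp_rot"];P0=s["position"]; print(s["joint_positions"].round(2),s["force"],P0,R0.round(3).tolist(),s["time_s"])
print("ball in tool",(R0.T@(np.array([.567,.0555,.127])-P0)*1e3).round(1))
crop(load("side13"),210,160,370,280,5,"s13.png");crop(load("scene13"),270,120,430,240,5,"c13.png")
```

```text
[ -14.42   22.78  116.16   24.94   17.65 -129.41] [ 0.09422215  0.18334153 -0.92750114] [0.54754352 0.01415984 0.17136256] [[0.437, -0.047, 0.898], [0.02, 0.999, 0.043], [-0.899, -0.001, 0.438]] 17.55
ball in tool [49.2 40.4 -0.2]
```

View pics/s13.png

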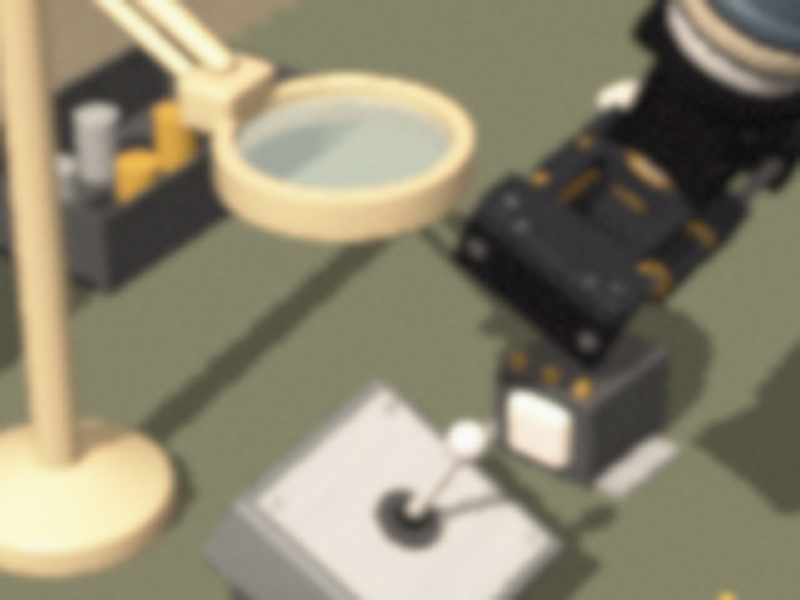

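View pics/c13.png

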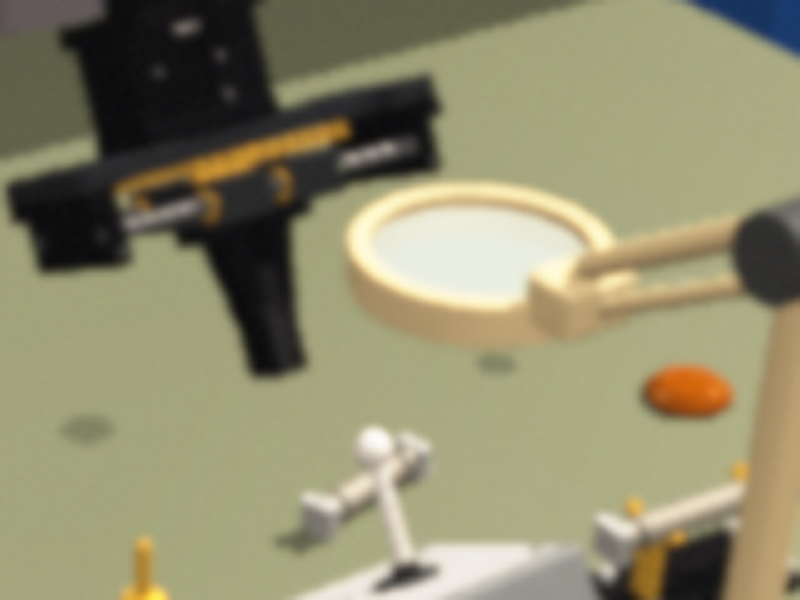

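>>> play_rows(motion=[[[15,0,-3],[0,0,0],0],[[30,0,-3],[0,0,0],0],[[45,0,-3],[0,0,0],0],[[54,0,-3],[0,0,0],0],[[54,0,-3],[0,0,0],0],[[54,0,-3],[0,0,0],0]])

```text
time_s: 18.15
position: [0.5687, 0.0152, 0.1212]
tcp_rot: [[0.437, -0.047, 0.898], [0.02, 0.999, 0.043], [-0.899, -0.001, 0.437]]
force: [-0.2, 0.1, -0.2]
opening: 0.008
```

Run:
```python
from ik import *
from rig import bot
from h import *
snap("scene","14"); snap("side","14")
s=bot.read_state(); R0=s["tcp_rot"];P0=s["position"]; print(s["joint_positions"].round(2),s["force"],P0,R0.round(3).tolist(),s["time_s"])
print("ball in tool",(R0.T@(np.array([.567,.0555,.127])-P0)*1e3).round(1))
crop(load("side14"),210,160,370,280,5,"s14.png");crop(load("scene14"),270,120,430,240,5,"c14.png")
```

```text
[ -13.57   29.92  115.59   36.87   11.7  -141.05] [-0.09996751 -0.15285731 -0.03897844] [0.5689912  0.01509219 0.1217786 ] [[0.438, -0.048, 0.898], [0.02, 0.999, 0.043], [-0.899, -0.001, 0.438]] 18.25
ball in tool [-4.8 40.4  2.3]
```

View pics/s14.png

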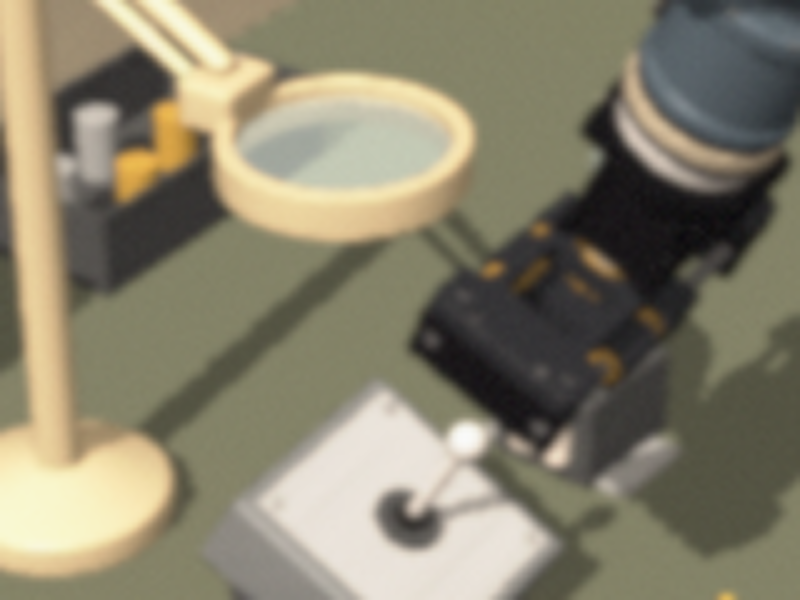

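View pics/c14.png

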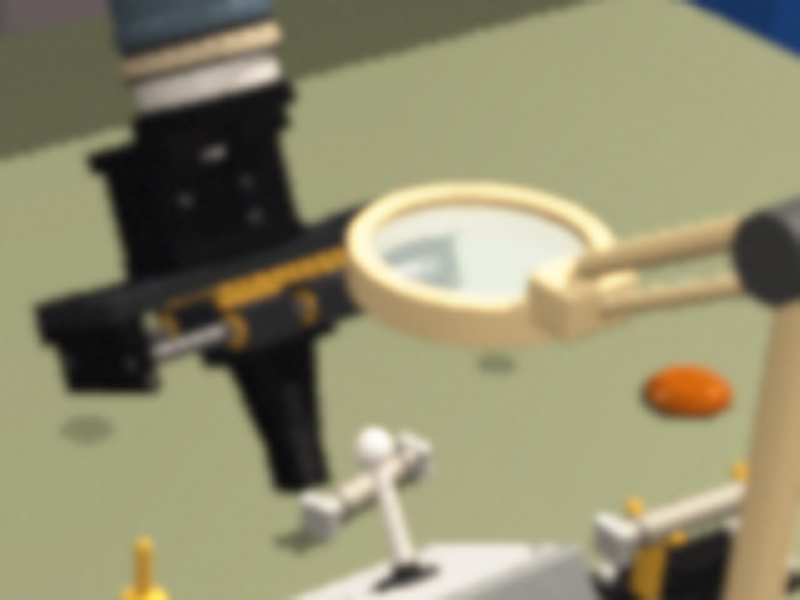

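>>> play_rows(motion=[[[0,8,0],[0,0,0],0],[[0,14,0],[0,0,0],0],[[0,20,0],[0,0,0],0],[[0,26,0],[0,0,0],0],[[0,32,0],[0,0,0],0],[[0,37,0],[0,0,0],0],[[0,40,0],[0,0,0],0]])

```text
time_s: 18.95
position: [0.5675, 0.055, 0.1221]
tcp_rot: [[0.439, -0.048, 0.897], [0.019, 0.999, 0.044], [-0.898, -0.002, 0.439]]
force: [0.0, -2.7, -2.7]
opening: 0.002
```

Run:
```python
from ik import *
from rig import bot
from h import *
snap("scene","15"); snap("side","15")
s=bot.read_state(); R0=s["tcp_rot"];P0=s["position"]; print(s["joint_positions"].round(2),s["force"],P0,R0.round(3).tolist(),s["time_s"])
crop(load("side15"),210,160,370,280,5,"s15.png");crop(load("scene15"),270,120,430,240,5,"c15.png")
```

```text
[  -8.27   29.96  115.46   27.9    10.1  -127.5 ] [-0.01765529 -1.81904962 -0.26551848] [0.56752604 0.05501639 0.12189829] [[0.438, -0.048, 0.897], [0.019, 0.999, 0.044], [-0.899, -0.002, 0.439]] 19.05
```

View pics/s15.png

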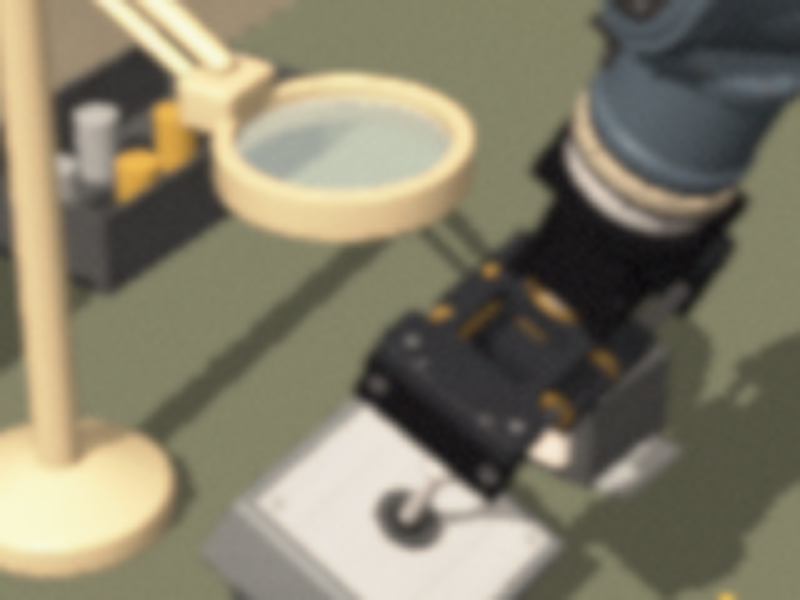

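View pics/c15.png

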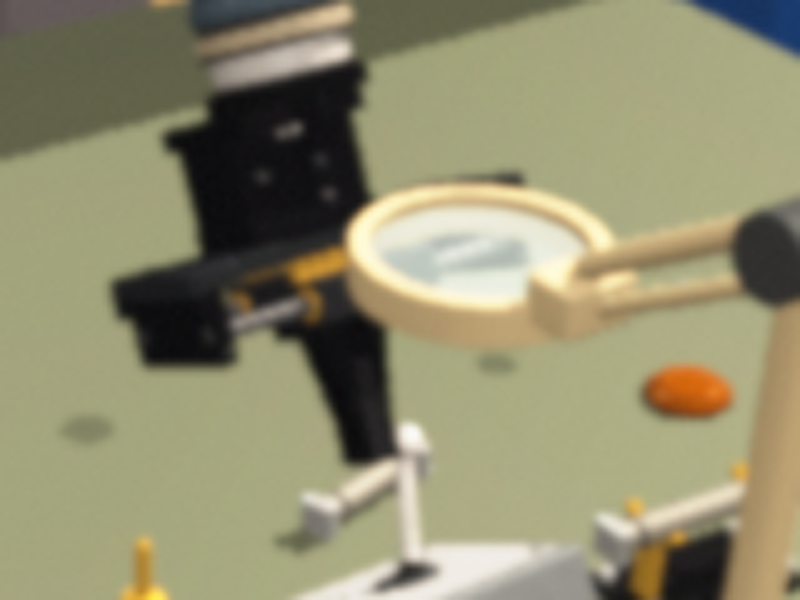

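>>> play_rows(motion=[[[0,4,0],[0,0,0],0],[[0,8,0],[0,0,0],0],[[0,11,0],[0,0,0],0],[[0,12,0],[0,0,0],0]])

```text
time_s: 19.45
position: [0.5672, 0.0671, 0.1215]
tcp_rot: [[0.438, -0.048, 0.898], [0.019, 0.999, 0.044], [-0.899, -0.002, 0.439]]
force: [1.1, -3.4, -0.9]
opening: 0.005
```

Run:
```python
from ik import *
from rig import bot
from h import *
for i in range(3):
  C=bot.capture("scene")
  s=bot.read_state(); print(s["force"],s["position"],s["time_s"])
np.savez("scene16.npz",**C); crop(C,270,120,430,240,5,"c16.png")
for z in(.12,.125): print(proj(C,[.5655,.087,z]))
```

```text
[ 1.36793912 -3.07410892 -1.20093003] [0.56716121 0.06713023 0.1215289 ] 19.5
[ 1.38600556 -3.72493983 -1.29283638] [0.56714894 0.06704815 0.121525  ] 19.55
[ 1.8435172  -3.10625808 -1.01295527] [0.56712862 0.0669531  0.12154368] 19.6
[353.51263341 208.09274736]
[353.6472044  206.29556912]
```

View pics/c16.png

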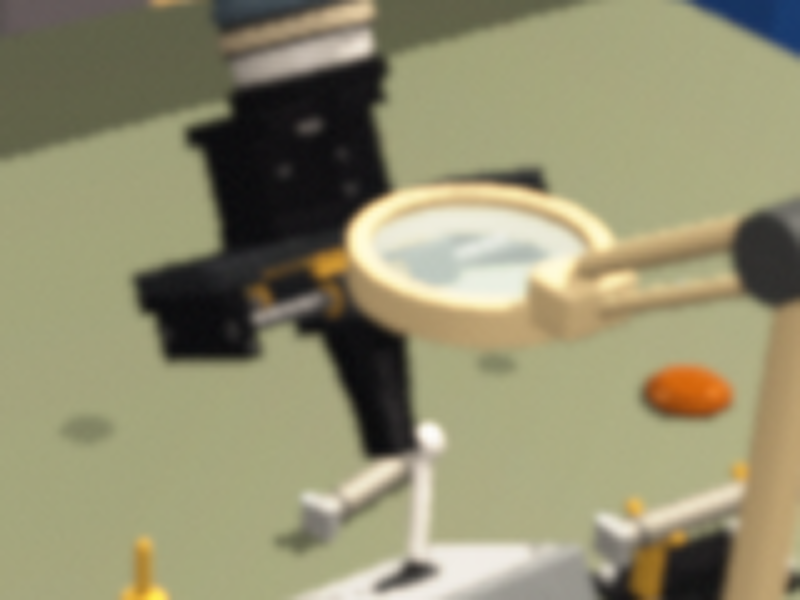

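>>> play_rows(motion=[[[0,1.5,0],[0,0,0],0],[[0,3,0],[0,0,0],0],[[0,3,0],[0,0,0],0],[[0,3,0],[0,0,0],0],[[0,3,0],[0,0,0],0]])

```text
time_s: 20.1
position: [0.5667, 0.07, 0.1215]
tcp_rot: [[0.438, -0.048, 0.898], [0.019, 0.999, 0.043], [-0.899, -0.001, 0.438]]
force: [2.5, -3.5, -0.7]
opening: 0.004
```

Run:
```python
from ik import *
from rig import bot
from h import *
C=snap("scene","17")
for i in range(2):
  bot.capture("scene")
  s=bot.read_state(); print(s["force"],s["position"],s["time_s"])
y=np.radians(3);X=np.array([np.cos(y),np.sin(y),0]);Y=np.array([-np.sin(y),np.cos(y),0]);n=-.5*X+np.array([0,0,.866])
piv=np.array([.567,.0555,.127])-.073*n
p0=proj(C,piv+.073*n)
for a in(0,.2,.3,.36,.4,.45): print(a,(proj(C,piv+.073*(n*np.cos(a)+Y*np.sin(a)))-p0).round(1))
crop(C,320,180,390,240,10,"c17.png")
crop(load("scene9"),320,180,390,240,10,"c17b.png")
```

```text
[ 1.60805304 -3.39890876 -1.08888236] [0.56673997 0.06996791 0.12145845] 20.2
[ 1.51918975 -3.09240054 -0.17653013] [0.56673469 0.06997285 0.12145057] 20.25
0 [0. 0.]
0.2 [ 5.  -1.2]
0.3 [ 7.6 -1.4]
0.36 [ 9.1 -1.3]
0.4 [10.1 -1.2]
0.45 [11.4 -1. ]
```

View pics/c17.png

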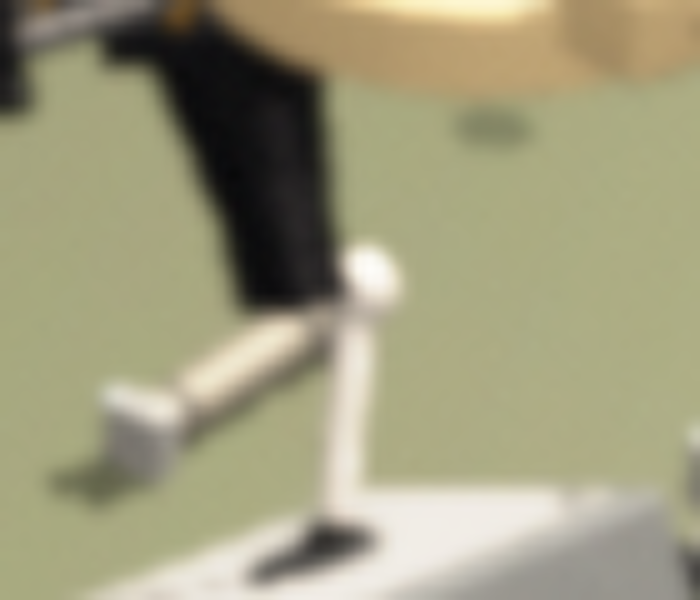

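View pics/c17b.png

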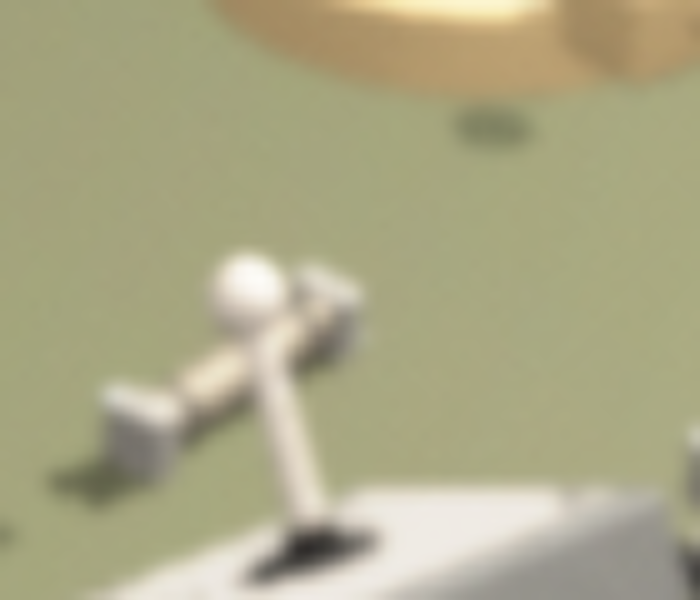

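>>> play_rows(motion=[[[0,1,0],[0,0,0],0],[[0,1,0],[0,0,0],0],[[0,1,0],[0,0,0],0],[[0,1,0],[0,0,0],0],[[0,1,0],[0,0,0],0],[[0,1,0],[0,0,0],0],[[0,1,0],[0,0,0],0],[[0,1,0],[0,0,0],0]])

```text
time_s: 21.05
position: [0.5667, 0.0707, 0.1214]
tcp_rot: [[0.438, -0.047, 0.898], [0.019, 0.999, 0.043], [-0.899, -0.002, 0.438]]
force: [1.8, -5.5, -1.4]
opening: 0.005
```

>>> play_rows(motion=[[[0,0,0],[0,0,0],0],[[0,0,0],[0,0,0],0],[[0,0,0],[0,0,0],0],[[0,0,0],[0,0,0],0],[[0,0,0],[0,0,0],0],[[0,0,0],[0,0,0],0]])

```text
time_s: 21.65
position: [0.5667, 0.0707, 0.1214]
tcp_rot: [[0.438, -0.047, 0.898], [0.019, 0.999, 0.043], [-0.899, -0.002, 0.438]]
force: [1.6, -5.3, -0.5]
opening: 0.004
```

Run:
```python
from rig import bot
from h import *
C=snap("scene","18");S=snap("side","18")
for i in range(2):
  s=bot.read_state(); print(s["force"],s["position"],s["time_s"],s["joint_positions"].round(1)); bot.capture("side")
crop(C,320,180,390,240,10,"c18.png")
crop(S,180,160,340,340,4,"s18.png")
```

```text
[ 1.40198823 -5.38865579 -0.91704912] [0.56669676 0.07067726 0.12140638] 21.75 [  -6.2   30.1  115.3   23.1    9.7 -120.8]
[ 1.95878237 -5.67714735 -1.58042667] [0.56673579 0.07064263 0.12143806] 21.8 [  -6.2   30.1  115.3   23.1    9.7 -120.8]
```

View pics/c18.png

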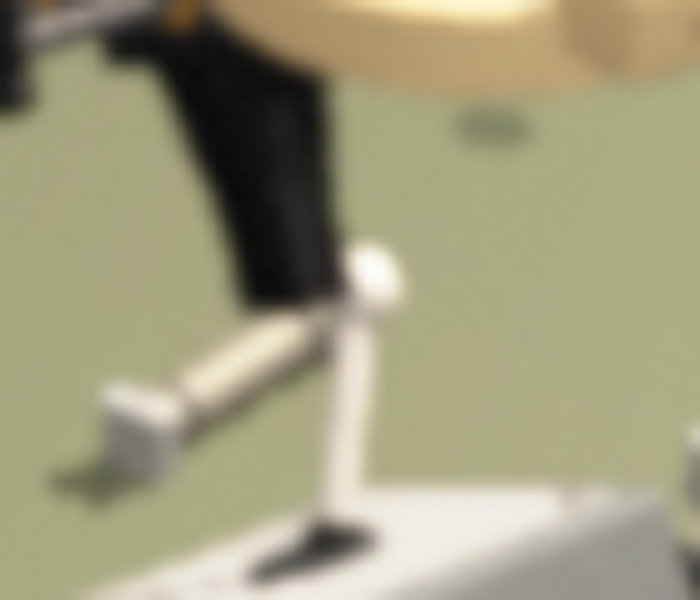

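View pics/s18.png

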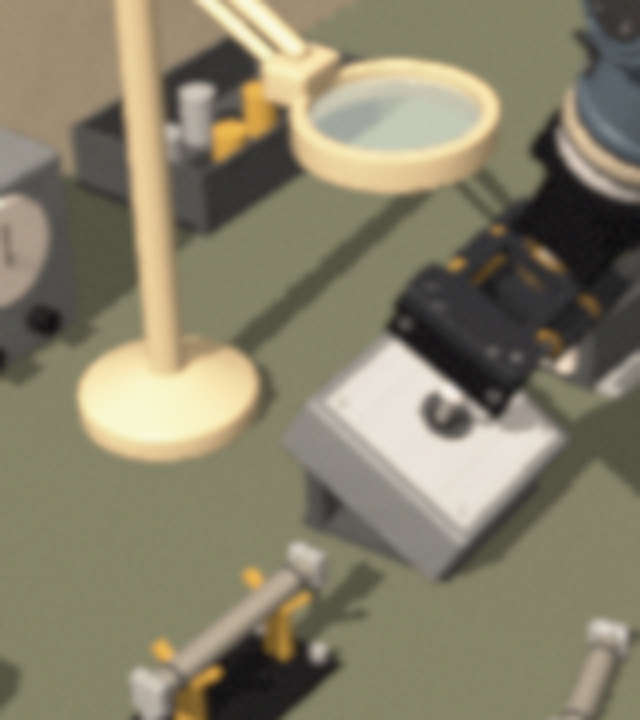

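>>> play_rows(motion=[[[0,-8,0],[0,0,0],0],[[0,-16,0],[0,0,0],0],[[0,-24,0],[0,0,0],0],[[0,-32,0],[0,0,0],0],[[0,-40,0],[0,0,0],0],[[0,-48,0],[0,0,0],0],[[0,-55,0],[0,0,0],0],[[0,-55,0],[0,0,0],0]])

```text
time_s: 22.65
position: [0.5683, 0.0166, 0.1211]
tcp_rot: [[0.436, -0.048, 0.899], [0.021, 0.999, 0.043], [-0.9, 0.0, 0.436]]
force: [0.1, 0.1, -0.3]
opening: 0.001
```

>>> play_rows(motion=[[[-15,0,0],[0,0,0],0],[[-40,0,-5],[0,0,0],0],[[-65,0,-15],[0,0,0],0],[[-85,0,-20],[0,0,0],0],[[-85,0,-20],[0,0,0],0],[[-85,0,-20],[0,0,0],0],[[-85,0,-20],[0,0,0],0]])

```text
time_s: 23.35
position: [0.5144, 0.0139, 0.1885]
tcp_rot: [[0.437, -0.048, 0.898], [0.02, 0.999, 0.044], [-0.899, -0.001, 0.437]]
force: [0.0, 0.5, 0.4]
opening: 0.01
```

Run:
```python
from rig import bot
from h import *
C=snap("scene","19");S=snap("side","19");snap("wrist","19")
s=bot.read_state(); print(s["force"],s["position"],s["time_s"],s["joint_positions"].round(1))
T=lambda a,b:tri(S,a,C,b)
crop(C,320,180,390,240,10,"c19.png")
```

```text
[ 0.27277639  0.12412518 -0.04714206] [0.51427044 0.0136954  0.18827073] 23.5 [ -15.8   18.7  119.5   25.4   18.8 -131. ]
```

View pics/c19.png

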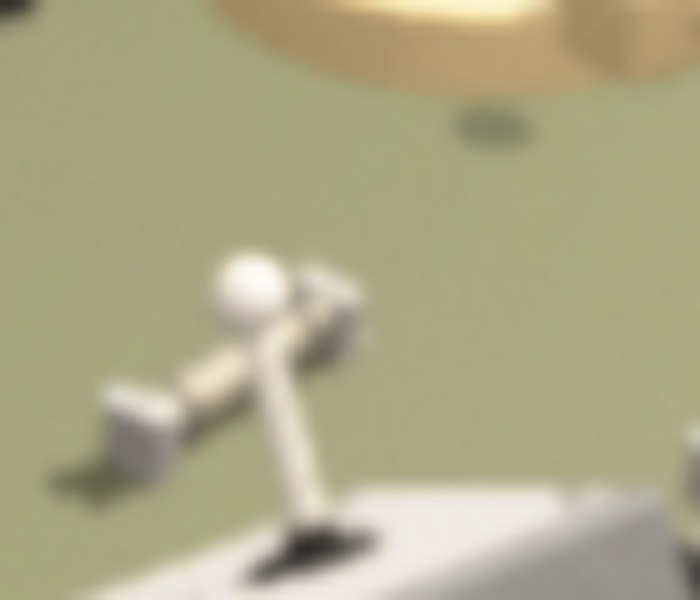

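View pics/side19.png

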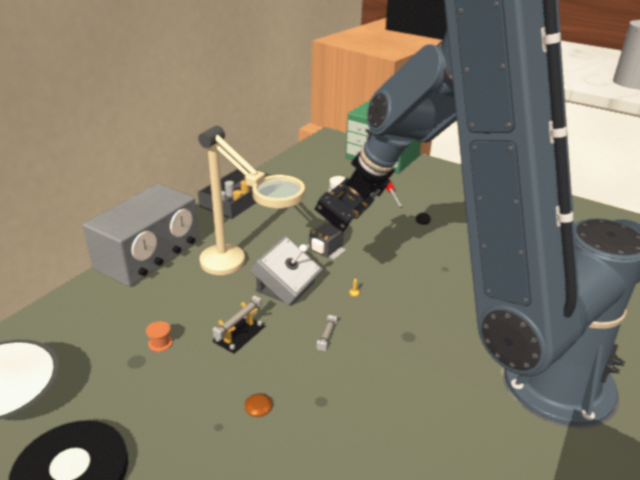

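View pics/scene19.png

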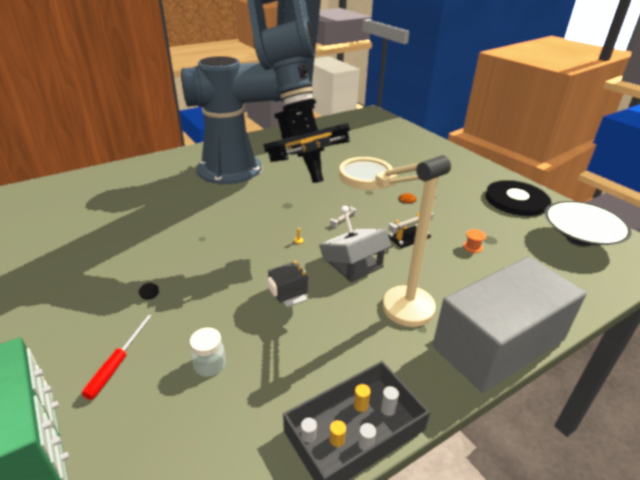

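View pics/wrist19.png

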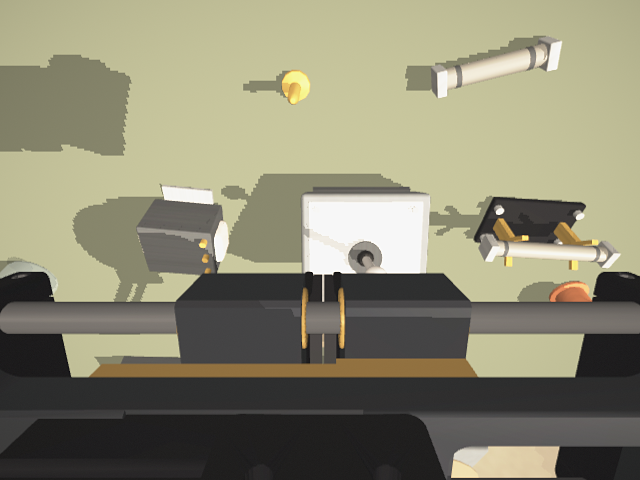

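Run:
```python
from h import *
W=load("wrist9")
a,b=plane(W,(504,173),.057)*1e3,plane(W,(485,292),.057)*1e3
print(a,b,(a+b)/2, np.linalg.norm(a-b))
from rig import bot
print(bot.hand_in())
```

```text
[600.28774192 300.81715117  57.        ] [597.35009624 189.5731545   57.        ] [598.81891908 245.19515283  57.        ] 111.28277745566771
the job is handed in; nothing more can be done
None
```

The long resistor is in the test rest and released. The lever was pushed to its stop on that side, held, and let spring back, and the job was handed in at about 23.5 s of the 64 s allowed. No verdict is reported.

**Resistor:**
- I set it down until the wrist force rose by about 6 N, then opened the gripper. The views after release and after the lever push show it lying in both forks.
- Just after release its centre measured about (599, 245) mm. I had put the rest at about (601, 244) mm, so it is centred to within about 2 mm each way. That measurement, taken once before the lever push, put its two collar joints 111 mm apart instead of 114 mm, so expect errors of a few mm.

**Lever:**
- The force rose from about 3.4 N to 5.5 N as the lever met its stop, and I held it there for more than 1.5 s.
- After release the ball is back within about 0.3 px of where it was, roughly 0.01 rad. It was never pushed the other way.

**At the end:** the arm stands clear with no force on it. In the last views the other things look unmoved, but I compared them only by eye. The bottom of the driver was out of sight in one view.

**What went less well:**
- My first approach to the lever, at 35° tilt, ran the last joint to within 0.1° of its limit and left the gripper close to the magnifier. I saw no contact force, backed off and came in again at 26°.
- The cameras disagreed by 5–12 mm on some points in the first measurements, so I placed by close wrist views and force instead.

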